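# Pack the pearl tubes and lock the sample case

## Robot

A 6-joint arm with a two-finger parallel gripper is mounted at the origin on the work surface. World frame = base frame: x ahead of the robot, y to its left, z up, the work surface at z = 0. Lengths are in m, angles in rad, forces in N, time in s.
With the tool pointing down it reaches from about 0.375 to 0.825 m from the base axis. Payload 5.5 kg.
Tool frame: the origin (TCP) lies at the very end of the fingers, on their centre line; the grasp point (between the pads) lies 19 mm behind it (hold_point_z is the distance from the TCP to the grasp point, in m); z points along the fingers, y is the line along which they close (so a half turn about z gives the same grasp; the last joint's range is limited). The gripper opens to 85 mm and grips with 20 to 120 N. Pads are 22 mm wide; open, the fingers measure 114 mm over their backs; the gripper's body (76 mm by 85 mm) begins 54 mm behind the grasp point. The pads swing forward as they close: fully open they stand 13 mm farther back than shut.
Start: joints at [0, 0.314, -0.047, 1.21, 0, 1.571], TCP at [0.6, -0, 0.231] pointing down, gripper open.
Joint ranges: [-2.67, 2.67], [-0.69, 1.73], [-1.03, 1.25], [-2.08, 2.16], [-1.42, 1.45], [-3.14, 3.14]. Speed limits (rad/s): [2.39, 2.39, 3.01, 3.14, 3.14, 3.14].

## Interface

Orientations are given as a unit quaternion [x, y, z, w].
In Python, from rig import observe, grab_frame, get_calibration, hand_in, hold_point_z gives the robot as it stands.
- The arm moves only by the shell command python3 -m inch 'ROWS' [FORCE]. ROWS is JSON, a list of rows, each an object with "offset": the shift along the tool's x, y, z in m, a list of three; "rotation": the turn, a rotation vector about the tool's x, y, z in rad, a list of three; "gripper": the opening, from 0 (shut) to 1 (fully open). In form: [{"offset": [tx, ty, tz], "rotation": [rx, ry, rz], "gripper": gripper}, ...]. A call has 1 to 10 rows; each row is the pose to reach, as a shift and turn from the pose commanded when the call began, along the tool's axes at that moment; what a row does not reach only later rows make up. A row lasts 1/12 s, in which the tool goes at most 41.7 mm and 7.16 degrees, less where a joint would pass 70% of its speed; a pose out of reach is approached as far as the arm can. A call with a gripper value outside its range is refused whole. The fingers move at their own pace and stop on an object; FORCE is the grip in N (left out, the last holds). Time passes only in rows, so rows that repeat a pose let the fingers close. It gives the time, the measured TCP pose, the force, the opening and the grip force at its end, in the units of the state.
- observe(): the state, without advancing time (a new reading comes with each control period).
- grab_frame(name): name is "scene" or "side" or "wrist"; returns (picture, depth): 480x640x3 uint8, red, green, blue; 480x640 float32, m along the optical axis (not along the pixel's ray), 0 where there is no reading.
- get_calibration(name): a dict with "fovy" (degrees; the focal length in pixels is half the picture's height over the tangent of half this angle, whatever the lens; pixels are square), "cx", "cy" (the principal point, pixels), "rvec" (rotation vector, rad) and "tvec" (3), from world to camera coordinates, as OpenCV has them. Camera axes: x right, y down, z forward; pixel columns grow to the right and rows downward; lengths in m; the calibration is good to about 2 mm. A picture is of the moment at which its call begins: read the wrist's pose just before it. get_calibration takes no time and is no camera call; for the wrist camera it gives the pose at the moment of the call.
- hand_in(): hands the job in; it is judged then, once.
The state is a dict: "time": time; "q": joint angles; "dq": joint speeds; "effort": joint torques, N m; "tcp_pos": TCP position; "tcp_rot": TCP orientation; "force": force on the tool from outside, world axes, zero at the start; "wrist_torque": the same for the moment, N m; "opening": finger opening in m; "finger_force": force on a finger pad.
Only numpy, scipy, OpenCV 4.12 (cv2) and the standard library are available. Lean on these libraries where they do the work, as an engineer would, in place of code of your own. Each camera call takes 0.05 s, during which the arm holds its last target. There are 200 camera calls.

## Task

Pack the sample case: pull every pearl tube in the clip rack up out of its spring clips and lay it lengthwise in a groove of its own in the open case, with the tube resting fully down on both saddle rails. Then shut the lid fully, swing the hasp all the way down over its staple, and take the locking pin from its keeper and push it down through the staple until its head rests on it. Leave the bowl, the tub and the scoop where they are.

Things in the scene. Friction and masses are not known exactly. Their poses are not given: they have to be found in the camera images.
- tube0_c (a point): pearl tube 1 of four alike (some absent): clear barrel 26 mm thick, full of white pearls, a hexagonal aluminium cap (26 mm across flats, 30 across corners, 24 long) on each end; 140 mm long, bare barrel between the caps 92 mm; 90 g. Point: its centre; its x axis runs along it, ends alike. Starts level in a station of the rack, snapped into two clips.
- tube1_c (a point): pearl tube 2 of four alike (some absent): clear barrel 26 mm thick, full of white pearls, a hexagonal aluminium cap (26 mm across flats, 30 across corners, 24 long) on each end; 140 mm long, bare barrel between the caps 92 mm; 90 g. Point: its centre; its x axis runs along it, ends alike. Starts level in a station of the rack, snapped into two clips.
- tube2_c (a point): pearl tube 3 of four alike (some absent): clear barrel 26 mm thick, full of white pearls, a hexagonal aluminium cap (26 mm across flats, 30 across corners, 24 long) on each end; 140 mm long, bare barrel between the caps 92 mm; 90 g. Point: its centre; its x axis runs along it, ends alike. Starts level in a station of the rack, snapped into two clips.
- tube3_c (a point): pearl tube 4 of four alike (some absent): clear barrel 26 mm thick, full of white pearls, a hexagonal aluminium cap (26 mm across flats, 30 across corners, 24 long) on each end; 140 mm long, bare barrel between the caps 92 mm; 90 g. Point: its centre; its x axis runs along it, ends alike. Starts level in a station of the rack, snapped into two clips.
- rack: clip rack, fixed: a 6 mm base board and two wooden battens along y, 310 mm long, 16 mm wide, 32 mm high, at x = -34 and +34 mm. Four stations at y = -112.5, -37.5, 37.5, 112.5 mm; in each a tube lies along x in two steel C-clips that open upwards, one on each batten. Origin: under its centre. Between the battens fingers have 52 mm of clear space down to the base board.
- rack_mid (a point): middle of the rack at the height of a clipped tube's axis, 46 mm above the table; axes as the rack. Clips are 12 mm wide (28 to 40 mm either side along x); their jaws reach 17 mm above the tube's axis and 15 mm to either side. Lifting a tube straight up takes some 8 to 16 N until the jaws snap open, within about 10 mm.
- case: wooden sample case, fixed, 172 mm (x) by 256 mm (y) by 90 mm high, walls 8 mm, inside length 156 mm; x points from its front (hasp, staple, keeper; nearest the robot) to its hinge side. Origin: under its centre. Inside, two saddle rails at x = -40 and +40 mm, 14 mm thick, 80 mm apart; between them (66 mm) it is open down to the floor, about 8 mm above the table.
- case_in (a point): centre of the case at the axis height of a tube lying in a groove: 49 mm above the table, 41 mm below the rim. Each rail has four notches (grooves) at y = -78, -26, 26 and 78 mm, 34 mm wide, between round-topped dividers that rise 22 mm above the notch bottom and run on to the end walls; a tube lies along x across both rails.
- lid (a joint): angle of the lid about its hinge along the case's far upper rim: 0 = shut, 1.57 = standing upright, grows as it opens, up to 1.85. The hinge is stiff: the lid stays where it is left and must be pushed all the way down (up to 4 N at its edge). Lid 172 mm long from hinge to free edge, 256 mm wide, 22 mm thick, 450 g.
- lid_hinge (a point): middle of the lid's hinge line at the lid's underside (90 mm above the table); it turns with the lid. The case's front face is 172 mm from it.
- lid_edge (a point): middle of the lid's free (front) edge on its outer face: with the lid shut 172 mm in front of the hinge line and 112 mm above the table.
- hasp (a joint): angle of the hasp relative to the lid, hinged on the lid's front face: 0 = hanging flat over the staple, 1.57 = square to the lid's front (sticking out level towards the robot when the lid is shut), more = pointing up. Stays where it is left; light to move (under 3 N), and does not spring back.
- hasp_hinge (a point): middle of the hasp's hinge line, 4 mm in front of the lid's front face, 100 mm above the table with the lid shut.
- hasp_tip (a point): tip of the brass hasp leaf, 71 mm from its hinge line; the leaf is 40 mm wide and 4 mm thick, solid from the hinge to 47 mm from it, then a slot 32 mm by 16 mm centred 55.5 mm from the hinge that goes over the staple.
- case_eye (a point): centre of the eye of the brass staple, a U of 6 mm bar lying level on the case's front face, its eye open upwards and downwards; 18 mm in front of the face, 45 mm above the table. The staple is 32 mm wide and stands out 33 mm; with the hasp down the opening left for the pin is 20 mm wide by 22 mm deep. x and y as the case.
- case_keeper (a point): mouth of the pin keeper, an upright brass socket 20 mm across with a 13 mm hole, on the case's front face 72 mm to the case's +y side of the staple, mouth 48 mm above the table.
- pin_c (a point): locking pin, steel: shank 9 mm in diameter and 42 mm long with a tapered tip, under a cylindrical head 24 mm in diameter and 40 mm high; 82 mm long over all, 70 g. The point is half-way up, 1 mm below the underside of the head; z points from tip to head. It starts upright in its keeper, head resting on the mouth, and fits the staple the same way: pushed home, the head's underside is 48 mm above the table and the point 47 mm.
- bowl: bystander: red plastic bowl, 124 mm across, 55 mm high, some pearls in it; origin under its centre. Not part of the job.
- tub: bystander: clear plastic tub, 100 mm across, 60 mm high; origin under its centre. Not part of the job.
- scoop: bystander: aluminium pearl scoop, 150 mm long (along its x), 52 mm wide, 30 mm high; origin on its underside near the middle. Not part of the job.

How it is judged:
By the outcome, as a careful person would: the job done as asked, in the order asked, and still so for the second after the job is handed in, with the robot touching nothing.
Of tube0, tube1, tube2, tube3 only 2 to 4 are there at a start; the rules pass over those that are not, and their reading is None.
At some moment in a run one of tube0, tube1, tube2, tube3 may be knocked a few centimetres aside while the robot is not near it.
It also fails if it takes over 210 s, if anything falls off the work surface, if the arm or the gripper's body presses on something with over 40 N, if the wrist force passes 120 N, or if a joint passes its speed limit or range.

## Working session

There is one attempt and no reset: what is moved stays moved. The work goes in short steps, Python scripts to look and compute and a shell command to move; the robot and the scene stay as the last step left them, time stands still between calls to the robot, and variables do not carry over. Pictures are saved under pics/ and viewed, at most 14 in all, crops included, and the job is handed in when it is done.

```bash
mkdir -p pics; ls; cat > h.py <<'E'
import numpy as np, cv2
from rig import *
from scipy.spatial.transform import Rotation as R
def snap(name,fn=None):
    cal=get_calibration(name); im,d=grab_frame(name)
    if fn: cv2.imwrite('pics/'+fn,im[:,:,::-1])
    return im,d,cal
def K(cal):
    f=240/np.tan(np.radians(cal['fovy'])/2); return f,cal['cx'],cal['cy']
def cloud(d,cal):
    f,cx,cy=K(cal); v,u=np.mgrid[:480,:640]
    P=np.stack([(u-cx)/f*d,(v-cy)/f*d,d],-1)
    Rm=cv2.Rodrigues(np.array(cal['rvec'],float))[0]; t=np.array(cal['tvec']).ravel()
    W=(P-t)@Rm; W[d<=0]=np.nan
    return W
def plane(uv,z,cal):
    f,cx,cy=K(cal);Rm=cv2.Rodrigues(np.array(cal['rvec'],float))[0]; t=np.array(cal['tvec']).ravel()
    c=-Rm.T@t; r=Rm.T@np.array([(uv[0]-cx)/f,(uv[1]-cy)/f,1]); return c+r*(z-c[2])/r[2]
def st():
    s=observe(); print('t',round(s['time'],2),'p',np.round(s['tcp_pos'],4),'R',np.round(R.from_quat(s['tcp_rot']).as_matrix(),3).tolist(),'q',np.round(s['q'],2),'F',np.round(s['force'],1),'op',round(s['opening'],4)); return s
E
python3 - <<'E'
from h import *
st(); print(hold_point_z if not callable(hold_point_z) else hold_point_z())
for n in ['scene','side','wrist']:
    im,d,c=snap(n,n+'0.png'); np.savez('%s0.npz'%n,im=im,d=d); print(n,c,np.isfinite(d).mean(),(d>0).mean())
E
```

```text
pics
t 0.0 p [ 0.5994 -0.      0.2304] R [[0.0, 1.0, -0.002], [1.0, -0.0, -0.0], [-0.0, -0.002, -1.0]] q [ 0.    0.31 -0.05  1.21 -0.    1.57] F [ 0.1 -0.2  0.4] op 0.0853
0.0187
scene {'fovy': 43.853231595185946, 'cx': 311.51154128824777, 'cy': 223.13191391556109, 'rvec': array([ 2.44290305,  0.77580751, -0.23457492]), 'tvec': array([-0.48165039, -0.23124813,  1.41886321])} 1.0 0.995966796875
side {'fovy': 45.314421011140475, 'cx': 319.7951712221136, 'cy': 240.77185403549396, 'rvec': array([ 0.66621818, -2.43183497,  1.39303453]), 'tvec': array([0.52226473, 0.21335115, 0.852477  ])} 1.0 0.9961100260416667
wrist {'fovy': 61.807460831967894, 'cx': 317.2397387247056, 'cy': 238.17573591590613, 'rvec': array([-2.86992727e+00,  4.16087983e-04,  3.38395504e-03]), 'tvec': array([-0.59945604, -0.03479634,  0.37817283])} 1.0 0.9960807291666667
```

View pics/scene0.png

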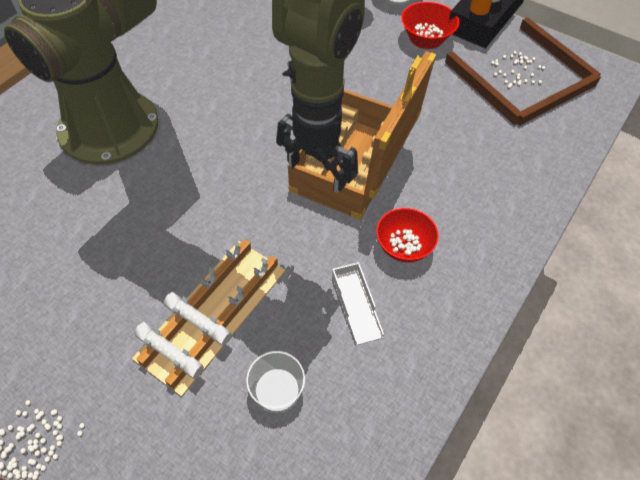

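View pics/side0.png

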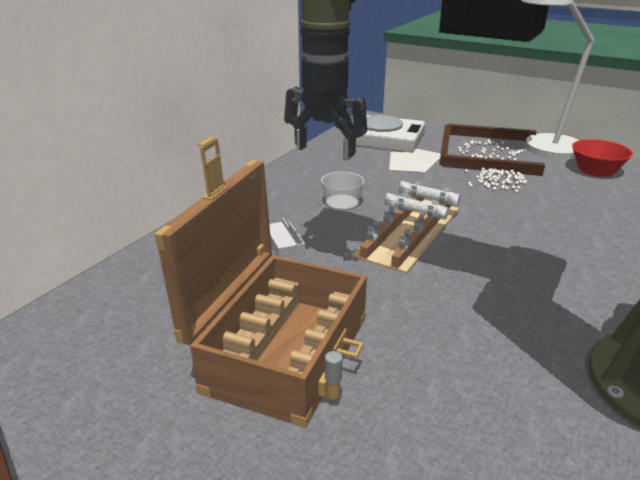

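The scene view shows two tubes in the rack (about (168,350) and (196,317)), with the case open under the arm at about (345,150). The side view shows the lid upright with the hasp sticking out of its edge (210,165), the staple at (348,347) and the pin at (333,370).

```bash
cat > top.py <<'E'
from h import *
H=np.zeros((600,350)); C=np.zeros((600,350,3),np.uint8)
for n in ['scene','side']:
    z=np.load(n+'0.npz'); W=cloud(z['d'],get_calibration(n)); im=z['im']
    m=(W[...,2]<0.35)&(W[...,2]>-0.02); p=W[m];c=im[m]
    i=((p[:,1]+0.7)/0.002).astype(int); j=((p[:,0]-0.2)/0.002).astype(int)
    ok=(i>=0)&(i<600)&(j>=0)&(j<350)
    i,j,p,c=i[ok],j[ok],p[ok],c[ok]
    o=np.argsort(p[:,2]); 
    for a in o:
        if p[a,2]>=H[i[a],j[a]]: H[i[a],j[a]]=p[a,2]; C[i[a],j[a]]=c[a][::-1]
np.save('H.npy',H)
hm=cv2.applyColorMap(np.uint8(np.clip(H/0.12,0,1)*255),cv2.COLORMAP_JET)
out=np.hstack([C,hm])
cv2.imwrite('pics/top.png',out)
E
python3 top.py
```

```text
(no output)
```

View pics/top.png

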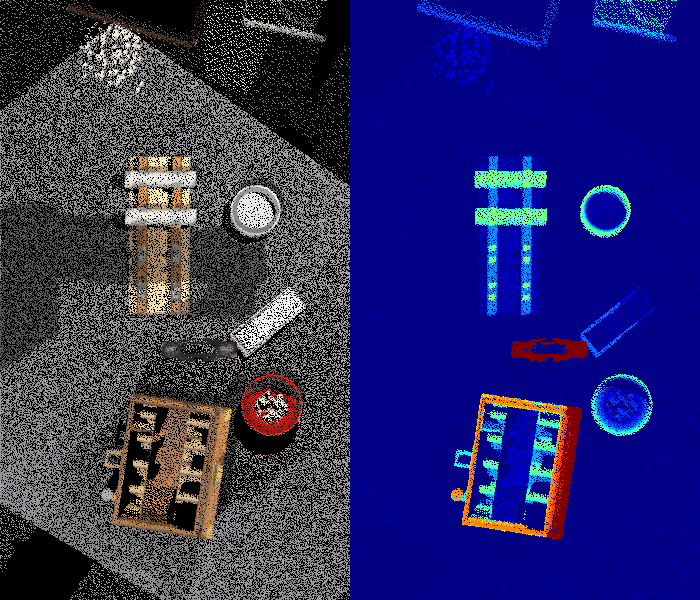

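The top-down map shows the rack almost aligned with the world, with two tubes at its −y end. The case is yawed about 9°, with its front towards −x.

```bash
cat > meas.py <<'E'
from h import *
for n in ['scene','side']:
    z=np.load(n+'0.npz'); cal=get_calibration(n); W=cloud(z['d'],cal); p=W.reshape(-1,3); p=p[np.isfinite(p[:,0])]; x,y,Z=p.T
    print(n,'table z',np.median(Z[(abs(Z)<.02)]))
    m=(x>.44)&(x<.62)&(y>-.45)&(y<-.03)
    b=p[m&(Z>.034)&(Z<.042)]
    for lo,hi in((.46,.52),(.52,.60)):
        q=b[(b[:,0]>lo)&(b[:,0]<hi)]; l=np.polyfit(q[:,1],q[:,0],1); print(' batten',len(q),l, q[:,1].min(),q[:,1].max(),np.median(q[:,2]), 'mid x',np.polyval(l,-.23))
    t=p[m&(Z>.047)]
    for lo,hi in((-.37,-.305),(-.295,-.245)):
        q=t[(t[:,1]>lo)&(t[:,1]<hi)]; (c,s,a)=cv2.minAreaRect(q[:,:2].astype(np.float32)); print(' tube',len(q),np.round(c,4),np.round(s,4),a,np.percentile(q[:,2],98), np.percentile(q[:,0],[1,99]))
    m=(x>.40)&(x<.68)&(y>.06)&(y<.40)
    q=p[m&(Z>.083)&(Z<.096)]
    print(' rim',len(q),np.median(q[:,2]),cv2.minAreaRect(q[:,:2].astype(np.float32)))
    q=p[m&(Z>.12)&(Z<.24)&(x>.5)]
    if len(q)>100:
        c=q.mean(0);u,s,v=np.linalg.svd(q-c,full_matrices=False);print(' lid pl',len(q),c,v[2],s/len(q)**.5,q[:,2].max())
    im=z['im']
    q=p[m&(Z>.06)&(Z<.095)&(x<.44)&(y>.25)]; print(' pin head',len(q),q.mean(0) if len(q) else 0,np.percentile(q,[2,98],axis=0) if len(q) else 0)
    q=p[m&(Z>.04)&(Z<.055)&(x<.44)&(y<.24)]; print(' staple',len(q),q.min(0),q.max(0))
E
python3 meas.py
```

```text
scene table z 0.00010736422345432889
 batten 180 [0.00110812 0.4862997 ] -0.3856522994315628 -0.08258104461732346 0.0352732491782471 mid x 0.48604482868474197
 batten 241 [-0.07857773  0.54450183] -0.38565798773371784 -0.08033575095018325 0.03570054671020042 mid x 0.5625747069568476
 tube 1213 [ 0.5217 -0.3438] [0.1427 0.0312] 0.17556509375572205 0.06306432833323966 [0.45283455 0.59116714]
 tube 1122 [ 0.5225 -0.2691] [0.1422 0.0307] 0.010514339432120323 0.06329915768824915 [0.45376797 0.59237194]
 rim 665 0.08931964366155203 ((0.5416162014007568, 0.23135849833488464), (0.1936105489730835, 0.26260772347450256), 8.593128204345703)
 lid pl 1561 [0.64345386 0.20332913 0.18216675] [ 0.99308298  0.10876814 -0.04422313] [0.08285021 0.03454811 0.00512878] 0.23975359402944985
 pin head 6 [0.43847044 0.33823    0.07163855] [[0.43687602 0.33605556 0.06051372]
 [0.43989527 0.34150858 0.0900877 ]]Traceback (most recent call last):
  File "meas.py", line 20, in <module>
    q=p[m&(Z>.04)&(Z<.055)&(x<.44)&(y<.24)]; print(' staple',len(q),q.min(0),q.max(0))
                                                                    ~~~~~^^^
    return umr_minimum(a, axis, None, out, keepdims, initial, where)
ValueError: zero-size array to reduction operation minimum which has no identity
```

```bash
sed -i "s/print(' staple',len(q),q.min(0),q.max(0))/print(' staple',len(q),q.min(0) if len(q) else 0,q.max(0) if len(q) else 0)/" meas.py; python3 meas.py | sed -n '/side/,$p'
```

```text
side table z -5.045728985946752e-05
 batten 162 [-0.03689321  0.47781239] -0.3356381720447593 -0.07200222761871407 0.0386221027608468 mid x 0.4862978322316823
 batten 186 [-0.01846627  0.54801791] -0.335342599979812 -0.10109730692543906 0.038699051438498305 mid x 0.5522651570199757
 tube 534 [ 0.519  -0.3406] [0.0373 0.14  ] 87.85684967041016 0.06253093700426234 [0.45017952 0.58813837]
 tube 592 [ 0.5209 -0.2662] [0.1413 0.0373] 0.6407252550125122 0.0628595205869111 [0.45134344 0.58923368]
 rim 3604 0.08922597212449576 ((0.5256180167198181, 0.23268386721611023), (0.2257433831691742, 0.2610233724117279), 8.290315628051758)
 lid pl 8027 [0.63035117 0.25930518 0.18191051] [-0.98712102 -0.15391721  0.0436072 ] [0.08239778 0.03458012 0.00500977] 0.23999228590881067
 pin head 1257 [0.4261286  0.30827476 0.07949003] [[0.40431471 0.25611035 0.06090626]
 [0.43947079 0.34869031 0.09107546]]
 staple 232 [0.40911485 0.19965762 0.04170013] [0.43984847 0.23916294 0.05451034]
```

```bash
python3 -m inch '[{"offset":[-0.04,-0.012,0],"rotation":[0,0,-0.12],"gripper":0.6},{"offset":[-0.08,-0.024,0],"rotation":[0,0,-0.24],"gripper":0.6},{"offset":[-0.12,-0.036,0],"rotation":[0,0,-0.36],"gripper":0.6},{"offset":[-0.16,-0.048,0],"rotation":[0,0,-0.48],"gripper":0.6},{"offset":[-0.2,-0.06,0.01],"rotation":[0,0,-0.6],"gripper":0.6},{"offset":[-0.24,-0.07,0.02],"rotation":[0,0,-0.72],"gripper":0.6},{"offset":[-0.268,-0.078,0.03],"rotation":[0,0,-0.84],"gripper":0.6},{"offset":[-0.268,-0.078,0.03],"rotation":[0,0,-0.96],"gripper":0.6},{"offset":[-0.268,-0.078,0.03],"rotation":[0,0,-1.08],"gripper":0.6},{"offset":[-0.268,-0.078,0.03],"rotation":[0,0,-1.2],"gripper":0.6}]' 70
python3 -m inch '[{"offset":[0,0,0],"rotation":[0,0,-0.12],"gripper":0.6},{"offset":[0,0,0],"rotation":[0,0,-0.24],"gripper":0.6},{"offset":[0,0,0],"rotation":[0,0,-0.371],"gripper":0.6},{"offset":[0,0,0],"rotation":[0,0,-0.371],"gripper":0.6},{"offset":[0,0,0],"rotation":[0,0,-0.371],"gripper":0.6}]'
python3 - <<'E'
from h import *
st(); im,d,c=snap('wrist','w1.png'); np.savez('w1.npz',im=im,d=d)
W=cloud(d,c);p=W.reshape(-1,3);p=p[np.isfinite(p[:,0])]
q=p[(p[:,2]>.046)&(p[:,2]<.08)&(p[:,0]>.4)&(p[:,0]<.65)&(p[:,1]<-.235)]
for lo,hi in((-.37,-.305),(-.295,-.245)):
    r=q[(q[:,1]>lo)&(q[:,1]<hi)]; print(len(r),cv2.minAreaRect(r[:,:2].astype(np.float32)) if len(r)>10 else '', np.percentile(r,[1,99],axis=0) if len(r)>10 else '')
    t=r[r[:,2]>.055]; print(np.polyfit(t[:,0]-.52,t[:,1],1))
E
```

```text
time: 0.98
tcp_pos: [0.5209, -0.2691, 0.2004]
tcp_rot: [0.185, 0.983, 0.0, -0.001]
force: [-0.2, 0.5, 0.5]
opening: 0.0513
finger_force: 0.0
time: 1.4
tcp_pos: [0.5218, -0.2679, 0.2011]
tcp_rot: [0.004, 1.0, 0.0, -0.0]
force: [-0.3, 0.3, 0.4]
opening: 0.0516
finger_force: 0.0
t 1.4 p [ 0.5218 -0.2679  0.2011] R [[-1.0, 0.008, -0.0], [0.008, 1.0, 0.0], [0.0, 0.0, -1.0]] q [-0.47  0.3  -0.13  1.14 -0.   -0.47] F [-0.3  0.3  0.4] op 0.0516
6495 ((0.5199913382530212, -0.34197261929512024), (0.13625530898571014, 0.030861802399158478), 0.3737266957759857) [[ 0.45270669 -0.35585526  0.04705644]
 [ 0.58196578 -0.32770098  0.06277485]]
[-0.00253889 -0.34206984]
6688 ((0.5231548547744751, -0.26711151003837585), (0.14018136262893677, 0.030524935573339462), 0.38183340430259705) [[ 0.45399341 -0.28110498  0.04913717]
 [ 0.59109391 -0.25292924  0.06280219]]
[ 0.00349042 -0.26705942]
```

View pics/w1.png

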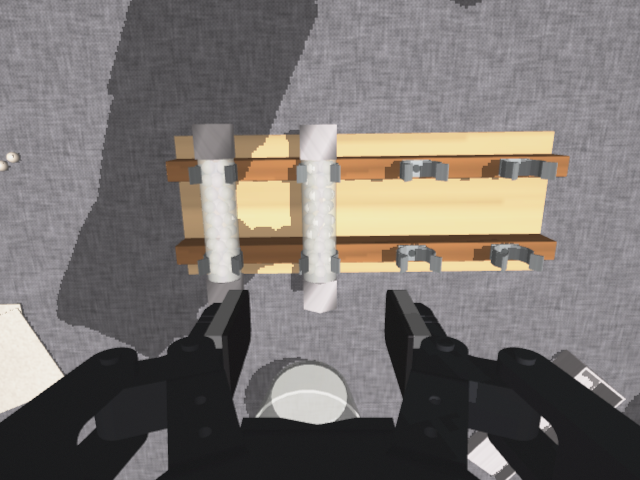

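The wrist view shows two tubes at columns 220 and 320, spanning rows 125–310. The fingers straddle the second tube's column.

```bash
python3 -m inch '[{"offset":[0,0.001,0.03],"rotation":[0,0,0],"gripper":0.6},{"offset":[0,0.001,0.06],"rotation":[0,0,0],"gripper":0.6},{"offset":[0,0.001,0.09],"rotation":[0,0,0],"gripper":0.6},{"offset":[0,0.001,0.12],"rotation":[0,0,0],"gripper":0.6},{"offset":[0,0.001,0.14],"rotation":[0,0,0],"gripper":0.6},{"offset":[0,0.001,0.155],"rotation":[0,0,0],"gripper":0.6},{"offset":[0,0.001,0.165],"rotation":[0,0,0],"gripper":0.6},{"offset":[0,0.001,0.172],"rotation":[0,0,0],"gripper":0.6},{"offset":[0,0.001,0.172],"rotation":[0,0,0],"gripper":0.6},{"offset":[0,0.001,0.172],"rotation":[0,0,0],"gripper":0.6}]'
python3 -m inch '[{"offset":[0,0,0],"rotation":[0,0,0],"gripper":0.2},{"offset":[0,0,0],"rotation":[0,0,0],"gripper":0.2},{"offset":[0,0,0],"rotation":[0,0,0],"gripper":0.2},{"offset":[0,0,0],"rotation":[0,0,0],"gripper":0.2},{"offset":[0,0,0],"rotation":[0,0,0],"gripper":0.2},{"offset":[0,0,0],"rotation":[0,0,0],"gripper":0.2}]' 70
```

```text
time: 2.28
tcp_pos: [0.5223, -0.2671, 0.0297]
tcp_rot: [0.003, 1.0, -0.0, 0.0]
force: [0.2, 0.2, 0.2]
opening: 0.0516
finger_force: 0.0
time: 2.78
tcp_pos: [0.523, -0.2672, 0.0308]
tcp_rot: [0.002, 1.0, -0.0, 0.001]
force: [-1.1, 1.4, 6.2]
opening: 0.024
finger_force: 68.4
```

```bash
python3 -m inch '[{"offset":[0,0,-0.004],"rotation":[0,0,0],"gripper":0.2},{"offset":[0,0,-0.008],"rotation":[0,0,0],"gripper":0.2},{"offset":[0,0,-0.013],"rotation":[0,0,0],"gripper":0.2},{"offset":[0,0,-0.02],"rotation":[0,0,0],"gripper":0.2},{"offset":[0,0,-0.04],"rotation":[0,0,0],"gripper":0.2},{"offset":[0,0,-0.07],"rotation":[0,0,0],"gripper":0.2},{"offset":[0,0,-0.10],"rotation":[0,0,0],"gripper":0.2},{"offset":[0,0,-0.14],"rotation":[0,0,0],"gripper":0.2},{"offset":[0,0,-0.17],"rotation":[0,0,0],"gripper":0.2},{"offset":[0,0,-0.17],"rotation":[0,0,0],"gripper":0.2}]' 70
python3 - <<'E'
from h import *
s=st(); im,d,c=snap('wrist'); 
W=cloud(d,c);p=W.reshape(-1,3);p=p[np.isfinite(p[:,0])]
q=p[(p[:,2]>.046)&(p[:,2]<.08)&(p[:,0]>.4)&(p[:,0]<.65)&(p[:,1]<-.235)]
print('on rack',len(q),np.median(q,0))
M=np.array(R.from_quat(s['tcp_rot']).as_matrix()); T=(p-s['tcp_pos'])@M
q=T[(abs(T[:,1])<.018)&(abs(T[:,0])<.1)&(T[:,2]>-.05)&(T[:,2]<.01)]
print(len(q),np.percentile(q,[1,50,99],axis=0)); 
for sg in(-1,1):
    e=q[(sg*q[:,0]>.04)]; print(len(e),e.mean(0) if len(e) else '', e.min(0) if len(e) else '', e.max(0) if len(e) else '')
E
```

```text
time: 3.62
tcp_pos: [0.5265, -0.2692, 0.2093]
tcp_rot: [0.002, 1.0, -0.003, 0.007]
force: [1.1, -1.4, -0.5]
opening: 0.0239
finger_force: 73.3
t 3.62 p [ 0.5265 -0.2692  0.2093] R [[-1.0, 0.005, 0.013], [0.005, 1.0, -0.007], [-0.013, -0.007, -1.0]] q [-0.47  0.29 -0.12  1.14  0.   -0.47] F [ 1.1 -1.4 -0.5] op 0.0239
on rack 6694 [ 0.51468566 -0.339984    0.05680855]
27976 [[-0.02946688 -0.01678821 -0.04688051]
 [ 0.0196992  -0.00038681 -0.02600863]
 [ 0.06913595  0.01671553 -0.01398412]]
0   
9066 [ 0.05574485 -0.00056317 -0.02559858] [ 0.04000101 -0.01369422 -0.03107398] [ 0.06999522  0.01252284 -0.01504158]
```

```bash
python3 -m inch '[{"offset":[0,0.03,-0.02],"rotation":[0,0,-0.03],"gripper":0.2},{"offset":[0,0.07,-0.03],"rotation":[0,0,-0.06],"gripper":0.2},{"offset":[0,0.11,-0.03],"rotation":[0,0,-0.09],"gripper":0.2},{"offset":[0,0.15,-0.03],"rotation":[0,0,-0.12],"gripper":0.2},{"offset":[0,0.19,-0.03],"rotation":[0,0,-0.15],"gripper":0.2},{"offset":[0,0.23,-0.03],"rotation":[0,0,-0.15],"gripper":0.2},{"offset":[0,0.27,-0.03],"rotation":[0,0,-0.15],"gripper":0.2},{"offset":[0,0.31,-0.03],"rotation":[0,0,-0.15],"gripper":0.2},{"offset":[0,0.35,-0.03],"rotation":[0,0,-0.15],"gripper":0.2},{"offset":[0,0.38,-0.03],"rotation":[0,0,-0.15],"gripper":0.2}]'
python3 -m inch '[{"offset":[0,0.02,0],"rotation":[0,0,0],"gripper":0.2},{"offset":[0,0.035,0],"rotation":[0,0,0],"gripper":0.2},{"offset":[0,0.035,0],"rotation":[0,0,0],"gripper":0.2},{"offset":[0,0.035,0],"rotation":[0,0,0],"gripper":0.2}]'
python3 - <<'E'
from h import *
s=st(); im,d,c=snap('wrist','w2.png'); np.savez('w2.npz',im=im,d=d,W=cloud(d,c))
Rm=cv2.Rodrigues(c['rvec'])[0]; print('cam',-Rm.T@c['tvec'])
im,d,c2=snap('side'); np.savez('s2.npz',im=im,d=d,W=cloud(d,c2))
E
```

```text
time: 4.5
tcp_pos: [0.5233, 0.116, 0.2297]
tcp_rot: [-0.073, 0.997, 0.001, 0.0]
force: [0.8, -0.0, -0.3]
opening: 0.0239
finger_force: 73.3
time: 4.83
tcp_pos: [0.5185, 0.1481, 0.2294]
tcp_rot: [-0.073, 0.997, -0.0, 0.0]
force: [0.0, -0.2, -0.7]
opening: 0.0238
finger_force: 73.3
t 4.83 p [0.5185 0.1481 0.2294] R [[-0.989, -0.146, 0.0], [-0.146, 0.989, -0.0], [-0.0, -0.0, -1.0]] q [ 0.28  0.2  -0.2   1.17 -0.    0.13] F [ 0.  -0.2 -0.7] op 0.0238
cam [0.45194162 0.13790685 0.37116745]
```

View pics/w2.png

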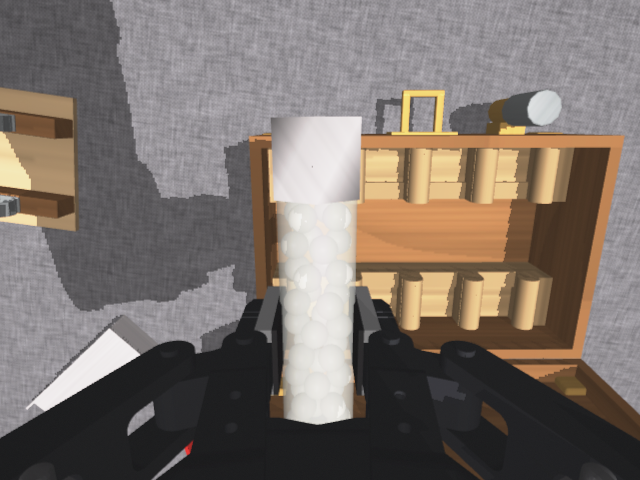

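The wrist view shows the held tube (column 320), the case rim, the staple at (423,112), the pin head at (544,107), and the dividers at columns 415, 485 and 545.

```bash
cat > case.py <<'E'
from h import *
def run(W,th0=.149):
    p=W.reshape(-1,3);p=p[np.isfinite(p[:,0])]
    c0=np.array([.527,.231]); 
    th=th0
    for it in range(3):
        ex=np.array([np.cos(th),np.sin(th)]); ey=np.array([-ex[1],ex[0]])
        L=np.c_[(p[:,:2]-c0)@ex,(p[:,:2]-c0)@ey]; Z=p[:,2]
        r=(abs(Z-.0895)<.004)
        f=L[r&(abs(L[:,0]+.082)<.012)&(abs(L[:,1])<.112)]
        k=np.polyfit(f[:,1],f[:,0],1); th-=k[0]
    g=L[r&(abs(L[:,0])<.07)&(abs(L[:,1]-.124)<.012)]; h=L[r&(abs(L[:,0])<.07)&(abs(L[:,1]+.124)<.012)]
    fx=np.percentile(f[:,0],[3,97]); gy=np.percentile(g[:,1],[3,97]) if len(g)>20 else None; hy=np.percentile(h[:,1],[3,97]) if len(h)>20 else None
    print('yaw',th,len(f),'front',fx,'+y',gy,'-y',hy,'z',np.median(Z[r]))
    s=L[(abs(Z-.045)<.009)&(L[:,0]<-.092)&(abs(L[:,1])<.04)]; print(' staple',len(s),s.min(0) if len(s) else '',s.max(0) if len(s) else '')
    s=L[(abs(Z-.088)<.004)&(L[:,0]<-.092)&(abs(L[:,1]-.072)<.03)]; print(' pinhead',len(s),s.min(0) if len(s) else '',s.max(0) if len(s) else '')
    for sg in (-1,1):
        s=L[(abs(Z-.055)<.006)&(abs(L[:,0]-sg*.04)<.012)]
        if len(s): hh,e=np.histogram(s[:,1],bins=np.arange(-.13,.131,.004)); print(' div',sg,[(round(a+.002,3),int(b)) for a,b in zip(e,hh) if b>15])
    return ex,ey,c0
if __name__=='__main__':
    run(np.load('w2.npz')['W']); run(np.load('s2.npz')['W']); z=np.load('side0.npz'); run(cloud(z['d'],get_calibration('side')))
E
python3 case.py
```

```text
yaw 0.16548997930212678 3084 front [-0.09178452 -0.07336511] +y [0.11921693 0.12836026] -y [-0.12745962 -0.11918238] z 0.08900688280922535
 staple 762 [-0.11509847 -0.01445085] [-0.09201965  0.01800251]
 pinhead 883 [-0.11035983  0.06111986] [-0.09209433  0.08510728]
 div -1 [(np.float64(-0.12), 74), (np.float64(-0.116), 41), (np.float64(-0.048), 49), (np.float64(-0.044), 106), (np.float64(-0.008), 108), (np.float64(-0.004), 178), (np.float64(0.0), 149), (np.float64(0.004), 131), (np.float64(0.008), 74), (np.float64(0.044), 143), (np.float64(0.048), 197), (np.float64(0.052), 156), (np.float64(0.056), 125), (np.float64(0.06), 51), (np.float64(0.092), 191), (np.float64(0.096), 208), (np.float64(0.1), 161), (np.float64(0.104), 108), (np.float64(0.108), 31), (np.float64(0.112), 84), (np.float64(0.116), 88), (np.float64(0.12), 338)]
 div 1 [(np.float64(-0.12), 39), (np.float64(-0.116), 18), (np.float64(-0.048), 33), (np.float64(-0.044), 24), (np.float64(-0.008), 98), (np.float64(-0.004), 103), (np.float64(0.0), 96), (np.float64(0.004), 77), (np.float64(0.008), 24), (np.float64(0.044), 112
[... 1758 characters left out ...]
(-0.088), 25), (np.float64(-0.052), 17), (np.float64(-0.048), 28), (np.float64(-0.044), 48), (np.float64(-0.04), 21), (np.float64(0.0), 20), (np.float64(0.004), 31), (np.float64(0.008), 61), (np.float64(0.012), 20), (np.float64(0.052), 28), (np.float64(0.056), 31), (np.float64(0.06), 68), (np.float64(0.064), 21), (np.float64(0.128), 75)]
 div 1 [(np.float64(-0.12), 51), (np.float64(-0.116), 30), (np.float64(-0.096), 22), (np.float64(-0.092), 36), (np.float64(-0.052), 19), (np.float64(-0.048), 22), (np.float64(-0.044), 44), (np.float64(0.0), 19), (np.float64(0.004), 32), (np.float64(0.008), 42), (np.float64(0.052), 22), (np.float64(0.056), 32), (np.float64(0.06), 43), (np.float64(0.128), 82)]
```

```bash
python3 -m inch '[{"offset":[-0.0236,0.0038,0],"rotation":[0,0,-0.008],"gripper":0.2},{"offset":[-0.0236,0.0038,0.02],"rotation":[0,0,-0.008],"gripper":0.2},{"offset":[-0.0236,0.0038,0.05],"rotation":[0,0,-0.008],"gripper":0.2},{"offset":[-0.0236,0.0038,0.08],"rotation":[0,0,-0.008],"gripper":0.2},{"offset":[-0.0236,0.0038,0.11],"rotation":[0,0,-0.008],"gripper":0.2},{"offset":[-0.0236,0.0038,0.13],"rotation":[0,0,-0.008],"gripper":0.2},{"offset":[-0.0236,0.0038,0.14],"rotation":[0,0,-0.008],"gripper":0.2},{"offset":[-0.0236,0.0038,0.14],"rotation":[0,0,-0.008],"gripper":0.2},{"offset":[-0.0236,0.0038,0.14],"rotation":[0,0,-0.008],"gripper":0.2}]'
python3 - <<'E'
from h import *
s=st(); im,d,c=snap('side','s3.png'); W=cloud(d,c)
p=W.reshape(-1,3);p=p[np.isfinite(p[:,0])]
cv2.imwrite('pics/s3c.png',cv2.resize(im[200:430,170:400,::-1],None,fx=2.5,fy=2.5))
E
```

```text
time: 5.68
tcp_pos: [0.5418, 0.1541, 0.0897]
tcp_rot: [-0.076, 0.997, -0.0, -0.0]
force: [-0.4, -0.4, -0.0]
opening: 0.0237
finger_force: 73.3
t 5.68 p [0.5418 0.1541 0.0897] R [[-0.988, -0.152, -0.0], [-0.152, 0.988, -0.0], [0.0, -0.0, -1.0]] q [ 0.28  0.34 -0.35  0.88 -0.    0.13] F [-0.4 -0.4 -0. ] op 0.0237
```

View pics/s3c.png

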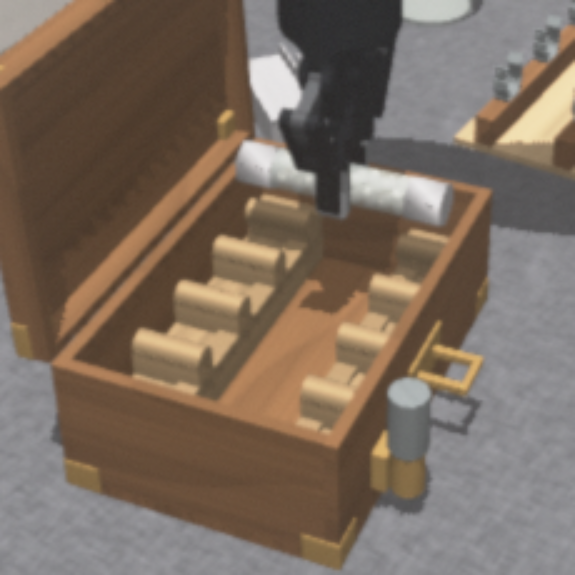

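The tube hangs level over the first groove (crop about (340,185)), between the end wall and the first dividers.

```bash
python3 -m inch '[{"offset":[0,0.001,0.015],"rotation":[0,0,0],"gripper":0.2},{"offset":[0,0.001,0.03],"rotation":[0,0,0],"gripper":0.2},{"offset":[0,0.001,0.04],"rotation":[0,0,0],"gripper":0.2},{"offset":[0,0.001,0.048],"rotation":[0,0,0],"gripper":0.2},{"offset":[0,0.001,0.052],"rotation":[0,0,0],"gripper":0.2},{"offset":[0,0.001,0.055],"rotation":[0,0,0],"gripper":0.2},{"offset":[0,0.001,0.057],"rotation":[0,0,0],"gripper":0.2},{"offset":[0,0.001,0.057],"rotation":[0,0,0],"gripper":0.2}]'
```

```text
time: 6.4
tcp_pos: [0.5435, 0.1585, 0.0368]
tcp_rot: [-0.077, 0.997, 0.002, 0.002]
force: [-9.5, 6.8, 21.2]
opening: 0.0236
finger_force: 82.2
```

```bash
python3 -m inch '[{"offset":[0,0,-0.01],"rotation":[0,0,0],"gripper":0.2},{"offset":[0,0,-0.02],"rotation":[0,0,0],"gripper":0.2},{"offset":[0,0,-0.025],"rotation":[0,0,0],"gripper":0.2},{"offset":[0,0,-0.025],"rotation":[0,0,0],"gripper":0.2}]'
python3 - <<'E'
from h import *
s=st(); im,d,c=snap('wrist','w4.png'); W=cloud(d,c); np.savez('w4.npz',im=im,d=d,W=W)
im2,d2,c2=snap('side','s4.png')
a=cv2.resize(im2[230:400,200:400,::-1],(400,340)); b=cv2.resize(im[:,:,::-1],(400,300)); b=cv2.copyMakeBorder(b,0,40,0,0,0)
cv2.imwrite('pics/c4.png',np.hstack([a,b]))
E
```

```text
time: 6.73
tcp_pos: [0.5428, 0.156, 0.059]
tcp_rot: [-0.076, 0.997, 0.0, 0.001]
force: [-0.9, -0.8, -0.8]
opening: 0.0236
finger_force: 80.2
t 6.73 p [0.5428 0.156  0.059 ] R [[-0.988, -0.152, 0.003], [-0.152, 0.988, 0.001], [-0.003, 0.0, -1.0]] q [ 0.28  0.37 -0.38  0.81 -0.    0.13] F [-0.9 -0.8 -0.8] op 0.0236
```

View pics/c4.png

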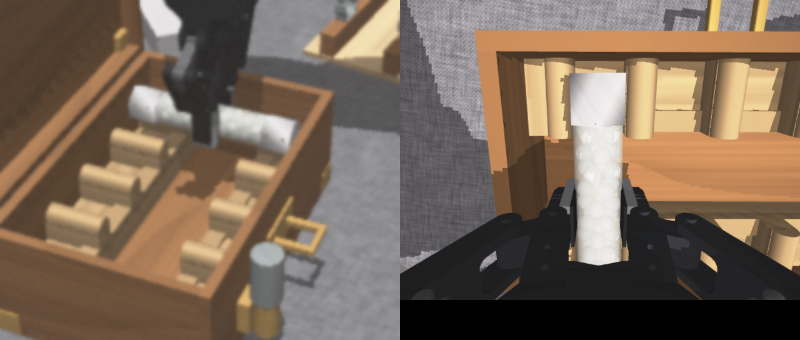

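Left, the tube is above its groove. Right, the tube is at column 598 and the notch runs about 573–627, so it is about 1 mm off. I'll quantify from depth.

```bash
cat > q.py <<'E'
from h import *
import sys
W=np.load(sys.argv[1])['W']; s=observe(); tp=np.array(eval(sys.argv[2])) if len(sys.argv)>2 else np.array(s['tcp_pos'])
th=.155; ex=np.array([np.cos(th),np.sin(th)]); ey=np.array([-ex[1],ex[0]])
p=W.reshape(-1,3);p=p[np.isfinite(p[:,0])]
L=np.c_[(p[:,:2]-tp[:2])@ex,(p[:,:2]-tp[:2])@ey,p[:,2]]
r=L[(abs(L[:,2]-.0895)<.004)&(L[:,0]<-.072)&(L[:,0]>-.12)&(L[:,1]>.03)&(L[:,1]<.12)]; k=np.polyfit(r[:,1],r[:,0],1); print('front rim',len(r),np.percentile(r[:,0],[2,98]),k)
r=L[(abs(L[:,2]-.0895)<.004)&(L[:,1]<-.03)&(L[:,1]>-.08)&(abs(L[:,0])<.07)]; print('-y rim',len(r),np.percentile(r[:,1],[2,98]) if len(r) else'')
t=L[(abs(L[:,1])<.02)&(abs(L[:,0])<.08)&(L[:,2]>tp[2]+.005)&(L[:,2]<tp[2]+.04)]; e=t[t[:,0]<-.045]; print('tube end',len(e),e.min(0),e.max(0))
for z in (.05,.056,.062):
    v=L[(abs(L[:,2]-z)<.003)&(abs(L[:,0]+.04)<.02)]
    hh,ed=np.histogram(v[:,1],bins=np.arange(-.06,.09,.002)); print(z,[(round((a+.001)*1000),int(b)) for a,b in zip(ed,hh) if b>12])
E
python3 q.py w4.npz
```

```text
front rim 7149 [-0.08483889 -0.07691581] [ 0.01077997 -0.0814317 ]
-y rim 7631 [-0.05083461 -0.04263044]
tube end 10395 [-0.07999953 -0.01996338  0.06241384] [-0.04502534  0.01994244  0.09137358]
0.05 [(-43, 523), (-41, 378), (-39, 384), (-37, 385), (-35, 389), (-33, 380), (-31, 247), (-29, 22), (17, 412), (19, 14), (33, 109), (35, 24), (67, 104), (69, 708), (71, 52)]
0.056 [(-43, 520), (-29, 293), (-27, 373), (-25, 398), (-23, 422), (-21, 439), (-19, 441), (-17, 410), (-15, 38), (17, 99), (19, 465), (21, 460), (23, 453), (25, 437), (27, 416), (29, 383), (31, 339), (33, 78), (69, 191), (71, 567), (73, 552), (75, 493), (77, 457), (79, 376), (81, 311), (83, 188), (85, 20)]
0.062 [(-43, 598)]
```

```bash
python3 -m inch '[{"offset":[0,0,-0.02],"rotation":[0,0,0],"gripper":0.2},{"offset":[0,0.02,-0.02],"rotation":[0,0,0],"gripper":0.2},{"offset":[0,0.045,-0.02],"rotation":[0,0,0],"gripper":0.2},{"offset":[0,0.053,-0.02],"rotation":[0,0,0],"gripper":0.2},{"offset":[0,0.053,-0.02],"rotation":[0,0,0],"gripper":0.2},{"offset":[0,0.053,0.0],"rotation":[0,0,0],"gripper":0.2},{"offset":[0,0.053,0.01],"rotation":[0,0,0],"gripper":0.2},{"offset":[0,0.053,0.016],"rotation":[0,0,0],"gripper":0.2},{"offset":[0,0.053,0.019],"rotation":[0,0,0],"gripper":0.2},{"offset":[0,0.053,0.019],"rotation":[0,0,0],"gripper":0.2}]'
```

```text
time: 7.67
tcp_pos: [0.5325, 0.2073, 0.0373]
tcp_rot: [-0.076, 0.997, -0.0, -0.001]
force: [0.7, 0.1, -0.7]
opening: 0.0234
finger_force: 80.2
```

```bash
python3 -m inch '[{"offset":[0,0,0.002],"rotation":[0,0,0],"gripper":0.2},{"offset":[0,0,0.004],"rotation":[0,0,0],"gripper":0.2},{"offset":[0,0,0.005],"rotation":[0,0,0],"gripper":0.2},{"offset":[0,0,0.005],"rotation":[0,0,0],"gripper":0.2}]'
```

```text
time: 8.0
tcp_pos: [0.5341, 0.208, 0.0339]
tcp_rot: [-0.076, 0.997, -0.0, 0.001]
force: [0.8, -1.4, 1.9]
opening: 0.024
finger_force: 80.4
```

```bash
python3 -m inch '[{"offset":[0,0,0.001],"rotation":[0,0,0],"gripper":0.2},{"offset":[0,0,0.002],"rotation":[0,0,0],"gripper":0.2},{"offset":[0,0,0.003],"rotation":[0,0,0],"gripper":0.2},{"offset":[0,0,0.003],"rotation":[0,0,0],"gripper":0.2}]'
```

```text
time: 8.33
tcp_pos: [0.5342, 0.208, 0.0336]
tcp_rot: [-0.076, 0.997, -0.0, 0.001]
force: [-7.4, -5.2, 26.9]
opening: 0.0236
finger_force: 83.5
```

```bash
python3 -m inch '[{"offset":[0,0,-0.003],"rotation":[0,0,0],"gripper":0.2},{"offset":[0,0,-0.003],"rotation":[0,0,0],"gripper":0.44},{"offset":[0,0,-0.003],"rotation":[0,0,0],"gripper":0.44},{"offset":[0,0,-0.003],"rotation":[0,0,0],"gripper":0.44},{"offset":[0,0,-0.02],"rotation":[0,0,0],"gripper":0.44},{"offset":[0,0,-0.05],"rotation":[0,0,0],"gripper":0.44},{"offset":[0,0,-0.09],"rotation":[0,0,0],"gripper":0.44},{"offset":[0,0,-0.13],"rotation":[0,0,0],"gripper":0.6},{"offset":[0,0,-0.16],"rotation":[0,0,0],"gripper":0.6},{"offset":[0,0,-0.16],"rotation":[0,0,0],"gripper":0.6}]'
python3 - <<'E'
from h import *
s=st(); im,d,c=snap('wrist','w5.png'); W=cloud(d,c); np.savez('w5.npz',W=W)
im2,d2,c2=snap('side','s5.png'); W2=cloud(d2,c2)
C=np.array([.530,.2326]); th=.155; ex=np.array([np.cos(th),np.sin(th)]); ey=np.array([-ex[1],ex[0]])
for w in(W,W2):
    p=w.reshape(-1,3);p=p[np.isfinite(p[:,0])];L=np.c_[(p[:,:2]-C)@ex,(p[:,:2]-C)@ey,p[:,2]]
    t=L[(abs(L[:,0])<.075)&(abs(L[:,1]+.026)<.016)&(L[:,2]>.045)&(L[:,2]<.08)]
    for a,b in((-.075,-.05),(-.05,-.02),(-.02,.02),(.02,.05),(.05,.075)):
        q=t[(t[:,0]>a)&(t[:,0]<b)]; print(len(q),np.round(np.percentile(q[:,2],97),4) if len(q) else '',np.round(np.percentile(q[:,1],[2,98]),4) if len(q) else '')
    if len(t): print(np.percentile(t[:,0],[.5,99.5]))
cv2.imwrite('pics/c5.png',np.hstack([cv2.resize(im2[200:400,180:400,::-1],(400,364)),cv2.copyMakeBorder(cv2.resize(im[:,:,::-1],(400,300)),0,64,0,0,0)]))
E
```

```text
time: 9.17
tcp_pos: [0.5368, 0.2098, 0.197]
tcp_rot: [-0.077, 0.997, 0.002, 0.005]
force: [0.9, 0.5, 0.9]
opening: 0.0515
finger_force: 0.0
t 9.17 p [0.5368 0.2098 0.197 ] R [[-0.988, -0.153, 0.009], [-0.153, 0.988, 0.004], [-0.01, 0.003, -1.0]] q [ 0.37  0.28 -0.18  1.11  0.    0.22] F [0.9 0.5 0.9] op 0.0515
1188 0.0635 [-0.0375 -0.0123]
1589 0.0622 [-0.0373 -0.0125]
1903 0.0618 [-0.0376 -0.013 ]
1344 0.062 [-0.0374 -0.0125]
833 0.0633 [-0.0376 -0.0125]
[-0.06962128  0.06930554]
126 0.0642 [-0.0365 -0.011 ]
252 0.0629 [-0.033  -0.0103]
357 0.0625 [-0.0302 -0.0105]
245 0.0631 [-0.0308 -0.0102]
140 0.0636 [-0.0352 -0.0104]
[-0.06500196  0.06780132]
```

View pics/c5.png

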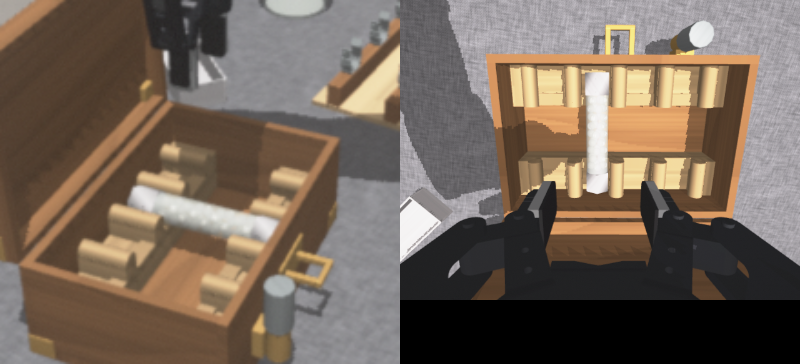

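The tube lies seated in the second groove (left crop (200,212)). Its top is at 62 mm, which matches the axis height of 49 mm.

```bash
sed -i 's/^    run(np.load(.w2.*$/    import sys; run(np.load(sys.argv[1])["W"])/' case.py; python3 case.py w5.npz
python3 -m inch '[{"offset":[0.007,-0.04,0],"rotation":[0,0,0.015],"gripper":0.6},{"offset":[0.014,-0.079,0],"rotation":[0,0,0.03],"gripper":0.6},{"offset":[0.021,-0.118,0],"rotation":[0,0,0.045],"gripper":0.6},{"offset":[0.028,-0.157,0],"rotation":[0,0,0.06],"gripper":0.6},{"offset":[0.035,-0.196,0],"rotation":[0,0,0.075],"gripper":0.6},{"offset":[0.043,-0.235,0],"rotation":[0,0,0.09],"gripper":0.6},{"offset":[0.05,-0.274,0],"rotation":[0,0,0.105],"gripper":0.6},{"offset":[0.057,-0.313,0],"rotation":[0,0,0.12],"gripper":0.6},{"offset":[0.064,-0.352,0],"rotation":[0,0,0.135],"gripper":0.6},{"offset":[0.071,-0.391,0],"rotation":[0,0,0.155],"gripper":0.6}]'
python3 -m inch '[{"offset":[0.005,-0.04,0],"rotation":[0,0,0],"gripper":0.6},{"offset":[0.005,-0.08,0],"rotation":[0,0,0],"gripper":0.6},{"offset":[0.005,-0.12,0],"rotation":[0,0,0],"gripper":0.6},{"offset":[0.005,-0.155,0],"rotation":[0,0,0],"gripper":0.6},{"offset":[0.005,-0.155,0],"rotation":[0,0,0],"gripper":0.6},{"offset":[0.005,-0.155,0],"rotation":[0,0,0],"gripper":0.6}]'
python3 - <<'E'
from h import *
s=st(); im,d,c=snap('wrist','w6.png'); W=cloud(d,c); p=W.reshape(-1,3);p=p[np.isfinite(p[:,0])]
q=p[(p[:,2]>.046)&(p[:,2]<.08)&(p[:,0]>.4)&(p[:,0]<.65)&(p[:,1]<-.235)]
for lo,hi in((-.38,-.305),(-.295,-.245)):
    r=q[(q[:,1]>lo)&(q[:,1]<hi)]; print(len(r)); 
    if len(r)>1000: print(cv2.minAreaRect(r[:,:2].astype(np.float32)), np.percentile(r,[1,99],axis=0))
E
```

```text
yaw 0.16145489073302252 5983 front [-0.09099357 -0.07367368] +y [0.11951071 0.12819979] -y [-0.12766149 -0.11913421] z 0.08903981513054873
 staple 958 [-0.11511712 -0.01447334] [-0.09206781  0.01754629]
 pinhead 1238 [-0.11069872  0.06153979] [-0.09202352  0.08535729]
 div -1 [(np.float64(-0.12), 243), (np.float64(-0.116), 99), (np.float64(-0.112), 111), (np.float64(-0.108), 80), (np.float64(-0.104), 140), (np.float64(-0.1), 181), (np.float64(-0.096), 205), (np.float64(-0.092), 241), (np.float64(-0.06), 75), (np.float64(-0.056), 171), (np.float64(-0.052), 190), (np.float64(-0.048), 196), (np.float64(-0.044), 191), (np.float64(-0.036), 124), (np.float64(-0.032), 195), (np.float64(-0.028), 149), (np.float64(-0.024), 45), (np.float64(-0.02), 136), (np.float64(-0.016), 211), (np.float64(-0.012), 141), (np.float64(-0.008), 116), (np.float64(-0.004), 200), (np.float64(0.0), 201), (np.float64(0.004), 185), (np.float64(0.008), 138), (np.float64(0.044), 154), (np.float64(0.048), 234), (np.float64(0.052), 212), (np.float64(0.056), 178), (np.float64(0.06), 89), (np.float64(0.092), 242), (np.flo
[... 1109 characters left out ...]
0), (np.float64(0.116), 41), (np.float64(0.12), 259)]
time: 10.1
tcp_pos: [0.5211, -0.1904, 0.1879]
tcp_rot: [0.001, 1.0, 0.001, -0.002]
force: [1.0, 0.1, -0.4]
opening: 0.0511
finger_force: 0.0
time: 10.6
tcp_pos: [0.5161, -0.345, 0.1874]
tcp_rot: [0.002, 1.0, 0.001, -0.002]
force: [0.0, 0.9, 0.3]
opening: 0.0512
finger_force: 0.0
t 10.6 p [ 0.5161 -0.345   0.1874] R [[-1.0, 0.005, -0.003], [0.005, 1.0, 0.003], [0.003, 0.003, -1.0]] q [-0.59  0.38 -0.06  1.14  0.   -0.58] F [0.  0.9 0.3] op 0.0512
7284
((0.5221054553985596, -0.3420400619506836), (0.13976870477199554, 0.030249550938606262), 0.0905974805355072) [[ 0.45299801 -0.35586789  0.04809639]
 [ 0.59011912 -0.32784671  0.06274068]]
901
```

```bash
python3 -m inch '[{"offset":[-0.006,0.003,0.03],"rotation":[0,0,0],"gripper":0.6},{"offset":[-0.006,0.003,0.06],"rotation":[0,0,0],"gripper":0.6},{"offset":[-0.006,0.003,0.09],"rotation":[0,0,0],"gripper":0.6},{"offset":[-0.006,0.003,0.115],"rotation":[0,0,0],"gripper":0.6},{"offset":[-0.006,0.003,0.135],"rotation":[0,0,0],"gripper":0.6},{"offset":[-0.006,0.003,0.15],"rotation":[0,0,0],"gripper":0.6},{"offset":[-0.006,0.003,0.157],"rotation":[0,0,0],"gripper":0.6},{"offset":[-0.006,0.003,0.157],"rotation":[0,0,0],"gripper":0.6},{"offset":[-0.006,0.003,0.157],"rotation":[0,0,0],"gripper":0.6}]'
python3 -m inch '[{"offset":[0,0,0],"rotation":[0,0,0],"gripper":0.2},{"offset":[0,0,0],"rotation":[0,0,0],"gripper":0.2},{"offset":[0,0,0],"rotation":[0,0,0],"gripper":0.2},{"offset":[0,0,0],"rotation":[0,0,0],"gripper":0.2},{"offset":[0,0,0],"rotation":[0,0,0],"gripper":0.2},{"offset":[0,0,0],"rotation":[0,0,0],"gripper":0.2}]' 70
```

```text
time: 11.4
tcp_pos: [0.5235, -0.3399, 0.0332]
tcp_rot: [0.0, 1.0, 0.0, -0.0]
force: [-0.1, -0.2, 0.8]
opening: 0.0512
finger_force: 0.0
time: 11.9
tcp_pos: [0.5246, -0.3417, 0.035]
tcp_rot: [0.001, 1.0, -0.001, 0.001]
force: [-0.2, 0.6, 6.4]
opening: 0.0239
finger_force: 68.8
```

```bash
python3 -m inch '[{"offset":[0,0,-0.004],"rotation":[0,0,0],"gripper":0.2},{"offset":[0,0,-0.008],"rotation":[0,0,0],"gripper":0.2},{"offset":[0,0,-0.013],"rotation":[0,0,0],"gripper":0.2},{"offset":[0,0,-0.02],"rotation":[0,0,0],"gripper":0.2},{"offset":[0,0,-0.04],"rotation":[0,0,0],"gripper":0.2},{"offset":[0,0,-0.07],"rotation":[0,0,0],"gripper":0.2},{"offset":[0,0,-0.10],"rotation":[0,0,0],"gripper":0.2},{"offset":[0,0,-0.14],"rotation":[0,0,0],"gripper":0.2},{"offset":[0,0,-0.17],"rotation":[0,0,0],"gripper":0.2},{"offset":[0,0,-0.17],"rotation":[0,0,0],"gripper":0.2}]' 70
python3 -m inch '[{"offset":[0,0.04,-0.02],"rotation":[0,0,-0.03],"gripper":0.2},{"offset":[0,0.08,-0.03],"rotation":[0,0,-0.06],"gripper":0.2},{"offset":[0,0.12,-0.03],"rotation":[0,0,-0.09],"gripper":0.2},{"offset":[0,0.16,-0.03],"rotation":[0,0,-0.12],"gripper":0.2},{"offset":[0,0.2,-0.03],"rotation":[0,0,-0.155],"gripper":0.2},{"offset":[0,0.24,-0.03],"rotation":[0,0,-0.155],"gripper":0.2},{"offset":[0,0.28,-0.03],"rotation":[0,0,-0.155],"gripper":0.2},{"offset":[0,0.32,-0.03],"rotation":[0,0,-0.155],"gripper":0.2},{"offset":[0,0.36,-0.03],"rotation":[0,0,-0.155],"gripper":0.2},{"offset":[0,0.4,-0.03],"rotation":[0,0,-0.155],"gripper":0.2}]'
python3 -m inch '[{"offset":[0.025,0.04,0],"rotation":[0,0,0],"gripper":0.2},{"offset":[0.03,0.08,0],"rotation":[0,0,0],"gripper":0.2},{"offset":[0.035,0.12,0],"rotation":[0,0,0],"gripper":0.2},{"offset":[0.035,0.16,0],"rotation":[0,0,0],"gripper":0.2},{"offset":[0.035,0.19,0],"rotation":[0,0,0],"gripper":0.2},{"offset":[0.035,0.19,0],"rotation":[0,0,0],"gripper":0.2},{"offset":[0.035,0.19,0],"rotation":[0,0,0],"gripper":0.2}]'
python3 - <<'E'
from h import *
s=st(); C=np.array([.530,.2326]); th=.155; ex=np.array([np.cos(th),np.sin(th)]); ey=np.array([-ex[1],ex[0]])
D=C+.026*ey+.0026*ex; dw=np.r_[D-np.array(s['tcp_pos'][:2]),0]; M=R.from_quat(s['tcp_rot']).as_matrix()
print(D,dw@M, 'yaw',np.arctan2(M[0,1],-M[0,0]))
E
```

```text
time: 12.73
tcp_pos: [0.5275, -0.3433, 0.2135]
tcp_rot: [0.001, 1.0, -0.004, 0.006]
force: [0.1, 0.0, 0.8]
opening: 0.0237
finger_force: 73.1
time: 13.57
tcp_pos: [0.5242, 0.0612, 0.2352]
tcp_rot: [-0.077, 0.997, 0.0, 0.001]
force: [0.7, 0.2, -0.4]
opening: 0.0233
finger_force: 73.1
time: 14.15
tcp_pos: [0.4603, 0.2432, 0.2347]
tcp_rot: [-0.078, 0.997, 0.001, 0.001]
force: [-0.1, -0.2, -1.0]
opening: 0.0232
finger_force: 73.1
t 14.15 p [0.4603 0.2432 0.2347] R [[-0.988, -0.156, 0.002], [-0.156, 0.988, 0.001], [-0.002, 0.001, -1.0]] q [ 0.49  0.16 -0.23  1.17  0.    0.33] F [-0.1 -0.2 -1. ] op 0.0232
[0.52855495 0.25868969] [-0.06979338  0.00460753  0.00013297] yaw -0.15685521763958818
```

```bash
python3 -m inch '[{"offset":[-0.035,0.0046,0],"rotation":[0,0,0],"gripper":0.2},{"offset":[-0.07,0.0046,0],"rotation":[0,0,0],"gripper":0.2},{"offset":[-0.07,0.0046,0],"rotation":[0,0,0],"gripper":0.2},{"offset":[-0.07,0.0046,0.04],"rotation":[0,0,0],"gripper":0.2},{"offset":[-0.07,0.0046,0.08],"rotation":[0,0,0],"gripper":0.2},{"offset":[-0.07,0.0046,0.12],"rotation":[0,0,0],"gripper":0.2},{"offset":[-0.07,0.0046,0.15],"rotation":[0,0,0],"gripper":0.2},{"offset":[-0.07,0.0046,0.16],"rotation":[0,0,0],"gripper":0.2},{"offset":[-0.07,0.0046,0.16],"rotation":[0,0,0],"gripper":0.2},{"offset":[-0.07,0.0046,0.16],"rotation":[0,0,0],"gripper":0.2}]'
python3 - <<'E'
from h import *
s=st(); im,d,c=snap('wrist','w7.png'); np.savez('w7.npz',W=cloud(d,c))
E
python3 q.py w7.npz
```

```text
time: 14.98
tcp_pos: [0.5299, 0.2561, 0.0746]
tcp_rot: [-0.076, 0.997, 0.0, 0.0]
force: [0.4, -0.2, -0.1]
opening: 0.0241
finger_force: 73.1
t 14.98 p [0.5299 0.2561 0.0746] R [[-0.988, -0.152, 0.001], [-0.152, 0.988, 0.0], [-0.001, 0.0, -1.0]] q [ 0.45  0.4  -0.3   0.87 -0.    0.3 ] F [ 0.4 -0.2 -0.1] op 0.0241
front rim 8669 [-0.10277365 -0.07640854] [ 0.14875727 -0.09673807]
-y rim 0 
tube end 8305 [-0.07369922 -0.01403773  0.08679323] [-0.04500504  0.01210126  0.1016352 ]
0.05 [(-37, 333), (-35, 120), (-33, 99), (19, 272), (21, 29), (35, 64), (37, 30), (65, 14), (67, 453), (69, 22), (85, 201), (87, 283)]
0.056 [(-59, 297), (-57, 309), (-55, 59), (-43, 106), (-41, 443), (-39, 602), (-37, 402), (-35, 33), (-31, 216), (-29, 253), (-27, 283), (-25, 288), (-23, 303), (-21, 305), (-19, 313), (-17, 41), (19, 28), (21, 308), (23, 312), (25, 325), (27, 298), (29, 290), (31, 272), (33, 244), (35, 98), (67, 126), (69, 401), (71, 368), (73, 333), (75, 295), (77, 274), (79, 232), (81, 136), (83, 13)]
0.062 [(-57, 62), (-55, 345), (-53, 439), (-51, 463), (-49, 519), (-47, 548), (-45, 555), (-43, 466), (-41, 144)]
```

```bash
python3 -m inch '[{"offset":[0,0.002,0.01],"rotation":[0,0,-0.003],"gripper":0.2},{"offset":[0,0.002,0.02],"rotation":[0,0,-0.003],"gripper":0.2},{"offset":[0,0.002,0.028],"rotation":[0,0,-0.003],"gripper":0.2},{"offset":[0,0.002,0.033],"rotation":[0,0,-0.003],"gripper":0.2},{"offset":[0,0.002,0.036],"rotation":[0,0,-0.003],"gripper":0.2},{"offset":[0,0.002,0.037],"rotation":[0,0,-0.003],"gripper":0.2},{"offset":[0,0.002,0.037],"rotation":[0,0,-0.003],"gripper":0.2}]'
```

```text
time: 15.62
tcp_pos: [0.5282, 0.2584, 0.0379]
tcp_rot: [-0.078, 0.997, -0.0, -0.0]
force: [-7.6, -3.6, 17.2]
opening: 0.0239
finger_force: 75.5
```

Contact at the expected seated height (about 38 mm). I'll release and retreat.

```bash
python3 -m inch '[{"offset":[0,0,-0.002],"rotation":[0,0,0],"gripper":0.2},{"offset":[0,0,-0.002],"rotation":[0,0,0],"gripper":0.44},{"offset":[0,0,-0.002],"rotation":[0,0,0],"gripper":0.44},{"offset":[0,0,-0.002],"rotation":[0,0,0],"gripper":0.44},{"offset":[0,0,-0.02],"rotation":[0,0,0],"gripper":0.44},{"offset":[0,0,-0.05],"rotation":[0,0,0],"gripper":0.44},{"offset":[0,0,-0.09],"rotation":[0,0,0],"gripper":0.44},{"offset":[0,0,-0.13],"rotation":[0,0,0],"gripper":0.6},{"offset":[0,0,-0.16],"rotation":[0,0,0],"gripper":0.6},{"offset":[0,0,-0.16],"rotation":[0,0,0],"gripper":0.6}]'
cat > chk.py <<'E'
from h import *
s=st(); im,d,c=snap('wrist','w8.png'); W=cloud(d,c); np.savez('w8.npz',W=W)
C=np.array([.530,.2326]); th=.155; ex=np.array([np.cos(th),np.sin(th)]); ey=np.array([-ex[1],ex[0]])
p=W.reshape(-1,3);p=p[np.isfinite(p[:,0])];L=np.c_[(p[:,:2]-C)@ex,(p[:,:2]-C)@ey,p[:,2]]
for y0 in(-.026,.026):
    t=L[(abs(L[:,0])<.075)&(abs(L[:,1]-y0)<.016)&(L[:,2]>.045)&(L[:,2]<.08)]
    for a,b in((-.075,-.05),(-.02,.02),(.05,.075)):
        q=t[(t[:,0]>a)&(t[:,0]<b)]; print(len(q),np.round(np.percentile(q[:,2],97),4) if len(q) else '',np.round(np.percentile(q[:,1],[2,98]),4) if len(q) else '')
    print(np.percentile(t[:,0],[.5,99.5]))
im2,d2,c2=snap('side','s8.png'); im3,d3,c3=snap('scene','sc8.png')
for n,dd,cc,ii in(('side',d2,c2,im2),('scene',d3,c3,im3)):
    W=cloud(dd,cc); p=W.reshape(-1,3);ok=np.isfinite(p[:,0]);p=p[ok];L=np.c_[(p[:,:2]-C)@ex,(p[:,:2]-C)@ey,p[:,2]]
    for a,b in((.10,.16),(.16,.22),(.22,.255),(.262,.29),(.29,.34)):
        q=L[(L[:,2]>a)&(L[:,2]<b)&(abs(L[:,0]-.11)<.06)&(abs(L[:,1])<.13)]; 
        if len(q)>30: print(n,a,b,len(q),'x',np.round(np.percentile(q[:,0],[2,50,98]),4),'y',np.round(np.percentile(q[:,1],[2,98]),4),'zmax',round(q[:,2].max(),4))
E
python3 chk.py
```

```text
time: 16.45
tcp_pos: [0.5324, 0.2603, 0.2033]
tcp_rot: [-0.078, 0.997, 0.002, 0.005]
force: [0.9, 1.0, 0.2]
opening: 0.051
finger_force: 0.0
t 16.45 p [0.5324 0.2603 0.2033] R [[-0.988, -0.156, 0.01], [-0.156, 0.988, 0.005], [-0.01, 0.003, -1.0]] q [ 0.45  0.3  -0.13  1.13 -0.    0.3 ] F [0.9 1.  0.2] op 0.051
1182 0.0632 [-0.0373 -0.012 ]
1874 0.0618 [-0.0365 -0.0124]
692 0.0631 [-0.0375 -0.0122]
[-0.06946449  0.06879797]
1124 0.0632 [0.0128 0.0378]
1838 0.0619 [0.0134 0.0379]
814 0.0631 [0.0137 0.0386]
[-0.06947937  0.06944747]
side 0.1 0.16 3052 x [0.0873 0.103  0.1064] y [-0.0888  0.1287] zmax 0.16
side 0.16 0.22 3110 x [0.0898 0.1056 0.109 ] y [-0.0722  0.1286] zmax 0.22
side 0.22 0.255 1524 x [0.0919 0.1072 0.1116] y [-0.0933  0.1288] zmax 0.255
side 0.262 0.29 646 x [0.0924 0.1012 0.1125] y [-0.0627  0.1251] zmax 0.29
side 0.29 0.34 594 x [0.1015 0.1039 0.1129] y [-0.0197  0.0207] zmax 0.3396
scene 0.1 0.16 531 x [0.092  0.1088 0.1106] y [-0.1298  0.1162] zmax 0.16
scene 0.16 0.22 587 x [0.0951 0.1113 0.113 ] y [-0.1297  0.117 ] zmax 0.2199
scene 0.22 0.255 378 x [0.0979 0.1134 0.1149] y [-0.1293  0.1161] zmax 0.255
scene 0.262 0.29 635 x [0.093  0.105  0.1142] y [-0.1255  0.1194] zmax 0.2896
scene 0.29 0.34 164 x [0.1028 0.1064 0.1148] y [-0.0243  0.0131] zmax 0.34
```

Both tubes are seated, with tops at 62 mm. The lid stands at about 1.61 rad with its hasp sticking up. I'll take the closed gripper over and behind the lid at local y = −80 mm.

```bash
python3 -m inch '[{"offset":[0,-0.02,-0.035],"rotation":[0,0,0],"gripper":0},{"offset":[0,-0.04,-0.07],"rotation":[0,0,0],"gripper":0},{"offset":[0,-0.06,-0.105],"rotation":[0,0,0],"gripper":0},{"offset":[0,-0.09,-0.11],"rotation":[0,0,0],"gripper":0},{"offset":[0,-0.107,-0.11],"rotation":[0,0,0],"gripper":0},{"offset":[0,-0.107,-0.11],"rotation":[0,0,0],"gripper":0},{"offset":[-0.04,-0.107,-0.11],"rotation":[0,0,0],"gripper":0},{"offset":[-0.08,-0.107,-0.11],"rotation":[0,0,0],"gripper":0},{"offset":[-0.12,-0.107,-0.11],"rotation":[0,0,0],"gripper":0},{"offset":[-0.148,-0.107,-0.11],"rotation":[0,0,0],"gripper":0}]'
python3 -m inch '[{"offset":[0,0,0],"rotation":[0,0,0],"gripper":0},{"offset":[0,0,0],"rotation":[0,0,0],"gripper":0}]'
cat > loc.py <<'E'
from h import *
s=st(); C=np.array([.530,.2326]); th=.155; ex=np.array([np.cos(th),np.sin(th)]); ey=np.array([-ex[1],ex[0]])
v=np.array(s['tcp_pos'][:2])-C; print('local',np.round([v@ex,v@ey,s['tcp_pos'][2]],4))
E
python3 loc.py
```

```text
time: 17.43
tcp_pos: [0.6932, 0.1768, 0.3028]
tcp_rot: [-0.078, 0.997, -0.0, -0.002]
force: [-0.6, -0.6, -0.2]
opening: -0.0
finger_force: 0.0
time: 17.6
tcp_pos: [0.6915, 0.1765, 0.3016]
tcp_rot: [-0.078, 0.997, -0.0, -0.003]
force: [-0.5, -0.1, -0.4]
opening: 0.0
finger_force: 0.0
t 17.6 p [0.6915 0.1765 0.3016] R [[-0.988, -0.156, -0.006], [-0.156, 0.988, -0.001], [0.006, -0.0, -1.0]] q [0.25 0.55 0.46 1.49 0.   0.09] F [-0.5 -0.1 -0.4] op 0.0
local [ 0.1509 -0.0804  0.3016]
```

```bash
python3 -m inch '[{"offset":[0,0,0.03],"rotation":[0,0,0],"gripper":0},{"offset":[0,0,0.06],"rotation":[0,0,0],"gripper":0},{"offset":[0,0,0.067],"rotation":[0,0,0],"gripper":0},{"offset":[0,0,0.067],"rotation":[0,0,0],"gripper":0},{"offset":[0,0,0.067],"rotation":[0,0,0],"gripper":0}]'
python3 -m inch '[{"offset":[0.013,0,-0.002],"rotation":[0,0,0],"gripper":0},{"offset":[0.026,0,-0.004],"rotation":[0,0,0],"gripper":0},{"offset":[0.038,0,-0.006],"rotation":[0,0,0],"gripper":0},{"offset":[0.05,0,-0.007],"rotation":[0,0,0],"gripper":0},{"offset":[0.062,0,-0.006],"rotation":[0,0,0],"gripper":0},{"offset":[0.073,0,-0.005],"rotation":[0,0,0],"gripper":0},{"offset":[0.084,0,-0.003],"rotation":[0,0,0],"gripper":0},{"offset":[0.095,0,-0.001],"rotation":[0,0,0],"gripper":0},{"offset":[0.106,0,0.003],"rotation":[0,0,0],"gripper":0},{"offset":[0.1165,0,0.007],"rotation":[0,0,0],"gripper":0}]'
python3 loc.py
```

```text
time: 18.02
tcp_pos: [0.6906, 0.1761, 0.2401]
tcp_rot: [-0.078, 0.997, -0.0, -0.0]
force: [-0.3, 0.1, 1.4]
opening: -0.0001
finger_force: 0.0
time: 18.85
tcp_pos: [0.578, 0.1585, 0.2362]
tcp_rot: [-0.078, 0.997, 0.001, 0.003]
force: [1.5, 0.1, 2.7]
opening: 0.0
finger_force: 1.1
t 18.85 p [0.578  0.1585 0.2362] R [[-0.988, -0.156, 0.007], [-0.156, 0.988, 0.002], [-0.007, 0.001, -1.0]] q [ 0.27  0.3  -0.05  1.21  0.    0.11] F [1.5 0.1 2.7] op 0.0
local [ 0.036  -0.0807  0.2362]
```

```bash
python3 -m inch '[{"offset":[0.0135,0,0.011],"rotation":[0,0,0],"gripper":0},{"offset":[0.026,0,0.019],"rotation":[0,0,0],"gripper":0},{"offset":[0.038,0,0.029],"rotation":[0,0,0],"gripper":0},{"offset":[0.049,0,0.039],"rotation":[0,0,0],"gripper":0},{"offset":[0.0586,0,0.051],"rotation":[0,0,0],"gripper":0},{"offset":[0.067,0,0.063],"rotation":[0,0,0],"gripper":0},{"offset":[0.074,0,0.077],"rotation":[0,0,0],"gripper":0},{"offset":[0.08,0,0.091],"rotation":[0,0,0],"gripper":0},{"offset":[0.0845,0,0.105],"rotation":[0,0,0],"gripper":0},{"offset":[0.0845,0,0.112],"rotation":[0,0,0],"gripper":0}]'
python3 -m inch '[{"offset":[0,0,0.003],"rotation":[0,0,0],"gripper":0},{"offset":[0,0,0.006],"rotation":[0,0,0],"gripper":0},{"offset":[0,0,0.009],"rotation":[0,0,0],"gripper":0},{"offset":[0,0,0.011],"rotation":[0,0,0],"gripper":0},{"offset":[0,0,0.011],"rotation":[0,0,0],"gripper":0}]'
python3 loc.py
```

```text
time: 19.68
tcp_pos: [0.4929, 0.1448, 0.1213]
tcp_rot: [-0.078, 0.997, 0.0, 0.001]
force: [-0.3, -0.4, 0.1]
opening: -0.0003
finger_force: 0.0
time: 20.1
tcp_pos: [0.4946, 0.145, 0.1124]
tcp_rot: [-0.078, 0.997, 0.0, 0.002]
force: [-6.1, -2.6, 21.0]
opening: 0.0003
finger_force: 10.2
t 20.1 p [0.4946 0.145  0.1124] R [[-0.988, -0.156, 0.003], [-0.156, 0.988, 0.001], [-0.003, 0.0, -1.0]] q [ 0.29  0.23 -0.44  0.9   0.    0.13] F [-6.1 -2.6 21. ] op 0.0003
local [-0.0485 -0.0811  0.1124]
```

```bash
python3 -m inch '[{"offset":[0,0,-0.03],"rotation":[0,0,0],"gripper":0},{"offset":[0,0,-0.07],"rotation":[0,0,0],"gripper":0},{"offset":[0,0.03,-0.1],"rotation":[0,0,0],"gripper":0},{"offset":[0,0.06,-0.1],"rotation":[0,0,0],"gripper":0},{"offset":[0.02,0.081,-0.1],"rotation":[0,0,0],"gripper":0},{"offset":[0.05,0.081,-0.1],"rotation":[0,0,0],"gripper":0},{"offset":[0.0875,0.081,-0.1],"rotation":[0,0,0],"gripper":0},{"offset":[0.0875,0.081,-0.1],"rotation":[0,0,0],"gripper":0},{"offset":[0.0875,0.081,-0.1],"rotation":[0,0,0],"gripper":0}]'
python3 loc.py
cat > v9.py <<'E'
from h import *
C=np.array([.530,.2326]); th=.155; ex=np.array([np.cos(th),np.sin(th)]); ey=np.array([-ex[1],ex[0]])
ims=[]
for n in('wrist','side'):
    im,d,c=snap(n,n+'9.png'); W=cloud(d,c); np.savez(n+'9.npz',W=W,im=im); ims.append(im)
    p=W.reshape(-1,3);k=np.isfinite(p[:,0]);L=np.c_[(p[:,:2]-C)@ex,(p[:,:2]-C)@ey,p[:,2]]
    q=L[k&(L[:,2]>.1)&(L[:,2]<.13)&(abs(L[:,0])<.08)&(abs(L[:,1])<.12)]; print(n,'lid top',len(q),np.median(q[:,2]) if len(q) else '')
    q=L[k&(L[:,0]<-.10)&(L[:,0]>-.18)&(abs(L[:,1])<.03)&(L[:,2]>.06)&(L[:,2]<.135)]; print(' hasp',len(q)); 
    if len(q): print(np.round(np.percentile(q,[2,50,98],axis=0),4),np.polyfit(q[:,0],q[:,2],1))
    q=L[k&(abs(L[:,2]-.088)<.003)&(L[:,0]<-.088)&(L[:,0]>-.13)&(abs(L[:,1]-.072)<.02)]; print(' pin',len(q),np.round(np.r_[q.min(0),q.max(0)],4) if len(q) else '')
    q=L[k&(abs(L[:,2]-.046)<.005)&(L[:,0]<-.092)&(L[:,0]>-.13)&(abs(L[:,1])<.025)]; print(' staple',len(q),np.round(np.percentile(q,[2,98],axis=0),4) if len(q) else '')
cv2.imwrite('pics/c9.png',np.hstack([cv2.resize(ims[1][200:400,200:420,::-1],(400,364)),cv2.copyMakeBorder(cv2.resize(ims[0][:,:,::-1],(400,300)),0,64,0,0,0)]))
E
python3 v9.py
```

```text
time: 20.85
tcp_pos: [0.3931, 0.2111, 0.21]
tcp_rot: [-0.079, 0.997, 0.0, 0.0]
force: [0.6, 0.2, 0.1]
opening: -0.0002
finger_force: 0.0
t 20.85 p [0.3931 0.2111 0.21  ] R [[-0.988, -0.157, 0.001], [-0.157, 0.988, 0.0], [-0.001, 0.0, -1.0]] q [ 0.49  0.03 -0.43  1.1  -0.    0.34] F [0.6 0.2 0.1] op -0.0002
local [-1.386e-01 -1.000e-04  2.100e-01]
wrist lid top 8599 0.11162613937620021
 hasp 4357
[[-0.1627 -0.0195  0.1003]
 [-0.1272 -0.      0.1018]
 [-0.1027  0.0191  0.109 ]] [-0.04192415  0.09672029]
 pin 812 [-0.1148  0.06    0.0851 -0.0917  0.0829  0.089 ]
 staple 0 
side lid top 10447 0.11225660291138811
 hasp 753
[[-0.1639 -0.0179  0.0991]
 [-0.1284  0.0044  0.1023]
 [-0.1012  0.022   0.1092]] [-0.02582431  0.09904618]
 pin 180 [-0.116   0.0611  0.085  -0.0925  0.0852  0.0897]
 staple 222 [[-0.1196 -0.0141  0.0422]
 [-0.0927  0.0181  0.0493]]
```

View pics/c9.png

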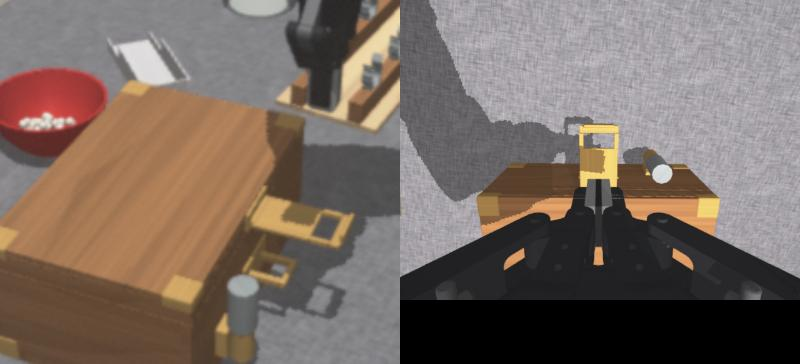

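Left, the lid is shut, the hasp is level at (300,220) over the staple (270,262), and the pin is at (243,290). Next is swinging the hasp down.

```bash
python3 -m inch '[{"offset":[-0.0026,0,0.035],"rotation":[0,0,0],"gripper":0},{"offset":[-0.0026,0,0.07],"rotation":[0,0,0],"gripper":0},{"offset":[-0.0026,0,0.095],"rotation":[0,0,0],"gripper":0},{"offset":[-0.0026,0,0.105],"rotation":[0,0,0],"gripper":0},{"offset":[-0.0026,0,0.105],"rotation":[0,0,0],"gripper":0}]'
python3 -m inch '[{"offset":[-0.001,0,0.007],"rotation":[0,0,0],"gripper":0},{"offset":[-0.003,0,0.014],"rotation":[0,0,0],"gripper":0},{"offset":[-0.006,0,0.02],"rotation":[0,0,0],"gripper":0},{"offset":[-0.009,0,0.026],"rotation":[0,0,0],"gripper":0},{"offset":[-0.013,0,0.03],"rotation":[0,0,0],"gripper":0},{"offset":[-0.0166,0,0.0325],"rotation":[0,0,0],"gripper":0},{"offset":[-0.024,0,0.036],"rotation":[0,0,0],"gripper":0},{"offset":[-0.028,0,0.037],"rotation":[0,0,0],"gripper":0},{"offset":[-0.032,0,0.038],"rotation":[0,0,0],"gripper":0},{"offset":[-0.032,0,0.038],"rotation":[0,0,0],"gripper":0}]'; python3 loc.py
```

```text
time: 21.37
tcp_pos: [0.396, 0.2106, 0.1023]
tcp_rot: [-0.078, 0.997, -0.001, -0.002]
force: [0.3, 0.4, 0.4]
opening: -0.0001
finger_force: 0.0
time: 22.2
tcp_pos: [0.4284, 0.2162, 0.066]
tcp_rot: [-0.078, 0.997, -0.0, -0.001]
force: [-0.3, 0.1, -1.5]
opening: -0.0
finger_force: 0.6
t 22.2 p [0.4284 0.2162 0.066 ] R [[-0.988, -0.155, -0.001], [-0.155, 0.988, -0.0], [0.001, -0.0, -1.0]] q [ 0.47  0.23 -0.57  0.78  0.    0.31] F [-0.3  0.1 -1.5] op -0.0
local [-0.1029 -0.0005  0.066 ]
```

```bash
python3 -m inch '[{"offset":[-0.002,0,0],"rotation":[0,0,0],"gripper":0},{"offset":[-0.004,0,0],"rotation":[0,0,0],"gripper":0},{"offset":[-0.006,0,0],"rotation":[0,0,0],"gripper":0},{"offset":[-0.006,0,0],"rotation":[0,0,0],"gripper":0}]'; python3 loc.py
```

```text
time: 22.53
tcp_pos: [0.4284, 0.2162, 0.0655]
tcp_rot: [-0.078, 0.997, -0.0, -0.005]
force: [-18.3, -2.5, 12.9]
opening: 0.0003
finger_force: 9.1
t 22.53 p [0.4284 0.2162 0.0655] R [[-0.988, -0.156, -0.01], [-0.156, 0.988, -0.001], [0.011, 0.0, -1.0]] q [ 0.46  0.24 -0.56  0.79  0.    0.31] F [-18.3  -2.5  12.9] op 0.0003
local [-0.1029 -0.0006  0.0655]
```

```bash
python3 -m inch '[{"offset":[0.02,0,0],"rotation":[0,0,0],"gripper":0},{"offset":[0.04,0,-0.02],"rotation":[0,0,0],"gripper":0},{"offset":[0.04,0,-0.06],"rotation":[0,0,0],"gripper":0},{"offset":[0.04,0,-0.1],"rotation":[0,0,0],"gripper":0.6},{"offset":[0.03,0.03,-0.12],"rotation":[0,0,0],"gripper":0.6},{"offset":[0.01,0.072,-0.12],"rotation":[0,0,0],"gripper":0.6},{"offset":[0.01,0.072,-0.12],"rotation":[0,0,0],"gripper":0.6},{"offset":[0.01,0.072,-0.12],"rotation":[0,0,0],"gripper":0.6}]'
python3 loc.py; python3 v9.py
```

```text
time: 23.2
tcp_pos: [0.4144, 0.2891, 0.1868]
tcp_rot: [-0.079, 0.997, 0.001, 0.001]
force: [0.2, -0.6, -0.5]
opening: 0.0512
finger_force: 0.0
t 23.2 p [0.4144 0.2891 0.1868] R [[-0.987, -0.158, 0.002], [-0.158, 0.987, 0.001], [-0.002, 0.001, -1.0]] q [ 0.61  0.16 -0.35  1.06 -0.    0.45] F [ 0.2 -0.6 -0.5] op 0.0512
local [-0.1055  0.0737  0.1868]
wrist lid top 35111 0.11160316263148307
 hasp 0
 pin 1050 [-0.1151  0.06    0.085  -0.0915  0.0833  0.0892]
 staple 907 [[-0.1184 -0.0156  0.0427]
 [-0.0928  0.0157  0.0484]]
side lid top 8847 0.11226836403287736
 hasp 0
 pin 178 [-0.1162  0.0615  0.085  -0.0926  0.0859  0.0895]
 staple 224 [[-0.1198 -0.0144  0.0423]
 [-0.0924  0.0181  0.0494]]
```

View pics/c9.png

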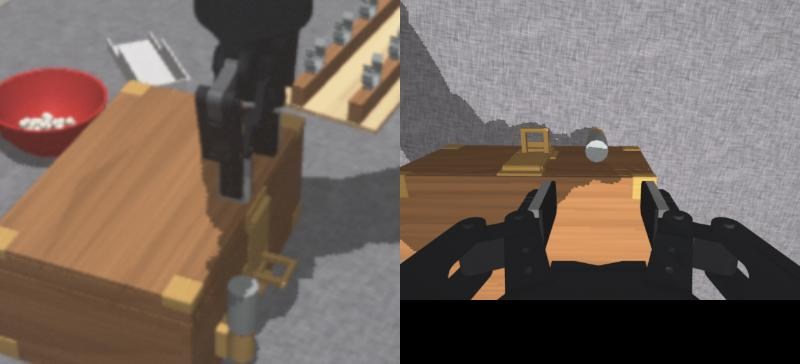

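The hasp hangs over the staple: in the left crop the leaf is at (257,235) and the staple pokes through at (270,265). The pin is still in its keeper at (243,290).

```bash
python3 -m inch '[{"offset":[0.0015,-0.002,0.03],"rotation":[0,0,0],"gripper":0.6},{"offset":[0.0015,-0.002,0.06],"rotation":[0,0,0],"gripper":0.6},{"offset":[0.0015,-0.002,0.09],"rotation":[0,0,0],"gripper":0.6},{"offset":[0.0015,-0.002,0.11],"rotation":[0,0,0],"gripper":0.6},{"offset":[0.0015,-0.002,0.12],"rotation":[0,0,0],"gripper":0.6},{"offset":[0.0015,-0.002,0.127],"rotation":[0,0,0],"gripper":0.6},{"offset":[0.0015,-0.002,0.127],"rotation":[0,0,0],"gripper":0.6},{"offset":[0.0015,-0.002,0.127],"rotation":[0,0,0],"gripper":0.6}]'; python3 loc.py
python3 -m inch '[{"offset":[0,0,0],"rotation":[0,0,0],"gripper":0.2},{"offset":[0,0,0],"rotation":[0,0,0],"gripper":0.2},{"offset":[0,0,0],"rotation":[0,0,0],"gripper":0.2},{"offset":[0,0,0],"rotation":[0,0,0],"gripper":0.2},{"offset":[0,0,0],"rotation":[0,0,0],"gripper":0.2},{"offset":[0,0,0],"rotation":[0,0,0],"gripper":0.2}]' 60; python3 loc.py
```

```text
time: 23.97
tcp_pos: [0.4123, 0.2845, 0.06]
tcp_rot: [-0.078, 0.997, 0.0, 0.0]
force: [-0.6, 0.2, -0.5]
opening: 0.0514
finger_force: 0.0
t 23.97 p [0.4123 0.2845 0.06  ] R [[-0.988, -0.155, 0.0], [-0.155, 0.988, 0.0], [-0.001, 0.0, -1.0]] q [ 0.6   0.27 -0.53  0.77 -0.    0.45] F [-0.6  0.2 -0.5] op 0.0514
local [-0.1083  0.0695  0.06  ]
time: 24.47
tcp_pos: [0.4129, 0.2853, 0.0608]
tcp_rot: [-0.078, 0.997, 0.001, 0.001]
force: [-1.0, -0.8, 5.2]
opening: 0.022
finger_force: 58.5
t 24.47 p [0.4129 0.2853 0.0608] R [[-0.988, -0.156, 0.002], [-0.156, 0.988, 0.001], [-0.002, 0.001, -1.0]] q [ 0.6   0.27 -0.53  0.77 -0.    0.45] F [-1.  -0.8  5.2] op 0.022
local [-0.1076  0.0702  0.0608]
```

```bash
python3 -m inch '[{"offset":[0,0,-0.005],"rotation":[0,0,0],"gripper":0.2},{"offset":[0,0,-0.015],"rotation":[0,0,0],"gripper":0.2},{"offset":[0,0,-0.035],"rotation":[0,0,0],"gripper":0.2},{"offset":[0,0,-0.06],"rotation":[0,0,0],"gripper":0.2},{"offset":[0,-0.02,-0.07],"rotation":[0,0,0],"gripper":0.2},{"offset":[0,-0.045,-0.07],"rotation":[0,0,0],"gripper":0.2},{"offset":[0,-0.072,-0.07],"rotation":[0,0,0],"gripper":0.2},{"offset":[0,-0.072,-0.07],"rotation":[0,0,0],"gripper":0.2},{"offset":[0,-0.072,-0.07],"rotation":[0,0,0],"gripper":0.2}]'; python3 loc.py
python3 - <<'E'
from h import *
im,d,c=snap('side','s10.png'); im2,_,_=snap('wrist','w10.png')
cv2.imwrite('pics/c10.png',np.hstack([cv2.resize(im[240:400,270:420,::-1],(400,427)),cv2.copyMakeBorder(cv2.resize(im2[:,:,::-1],(400,300)),0,127,0,0,0)]))
E
```

```text
time: 25.22
tcp_pos: [0.4234, 0.2128, 0.1303]
tcp_rot: [-0.077, 0.997, 0.0, 0.0]
force: [0.7, -0.7, -0.5]
opening: 0.0219
finger_force: 59.3
t 25.22 p [0.4234 0.2128 0.1303] R [[-0.988, -0.153, 0.001], [-0.153, 0.988, 0.001], [-0.001, 0.0, -1.0]] q [ 0.47  0.15 -0.5   0.92  0.    0.31] F [ 0.7 -0.7 -0.5] op 0.0219
local [-0.1084 -0.0031  0.1303]
```

View pics/c10.png

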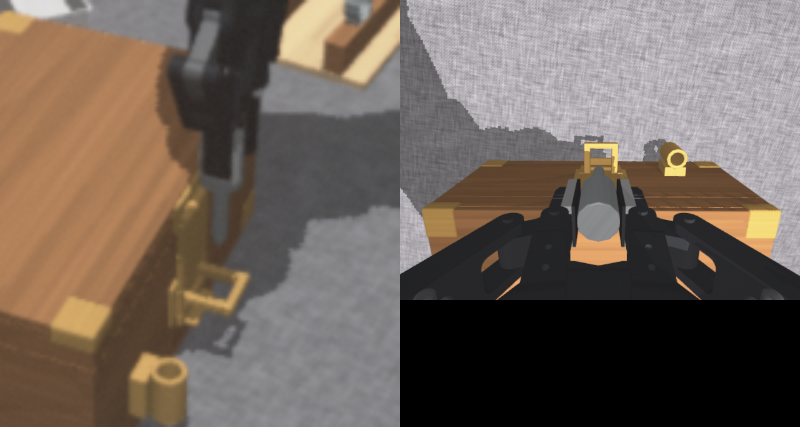

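The pin is held upright over the staple: left, the shank is at (220,215) above the eye at (215,290). The keeper is empty.

```bash
python3 -m inch '[{"offset":[-0.001,0.0015,0],"rotation":[0,0,0],"gripper":0.2},{"offset":[-0.001,0.0015,0.01],"rotation":[0,0,0],"gripper":0.2},{"offset":[-0.001,0.0015,0.02],"rotation":[0,0,0],"gripper":0.2},{"offset":[-0.001,0.0015,0.03],"rotation":[0,0,0],"gripper":0.2},{"offset":[-0.001,0.0015,0.04],"rotation":[0,0,0],"gripper":0.2},{"offset":[-0.001,0.0015,0.05],"rotation":[0,0,0],"gripper":0.2},{"offset":[-0.001,0.0015,0.06],"rotation":[0,0,0],"gripper":0.2},{"offset":[-0.001,0.0015,0.065],"rotation":[0,0,0],"gripper":0.2},{"offset":[-0.001,0.0015,0.065],"rotation":[0,0,0],"gripper":0.2}]'; python3 loc.py
```

```text
time: 26.07
tcp_pos: [0.4228, 0.2146, 0.0626]
tcp_rot: [-0.078, 0.997, -0.001, -0.001]
force: [-0.2, 0.3, -0.2]
opening: 0.0219
finger_force: 60.5
t 26.07 p [0.4228 0.2146 0.0626] R [[-0.988, -0.156, -0.002], [-0.156, 0.988, -0.001], [0.003, -0.001, -1.0]] q [ 0.47  0.22 -0.58  0.77 -0.    0.31] F [-0.2  0.3 -0.2] op 0.0219
local [-0.1087 -0.0012  0.0626]
```

```bash
python3 -m inch '[{"offset":[0,0,0.001],"rotation":[0,0,0],"gripper":0.2},{"offset":[0,0,0.002],"rotation":[0,0,0],"gripper":0.2},{"offset":[0,0,0.004],"rotation":[0,0,0],"gripper":0.2},{"offset":[0,0,0.004],"rotation":[0,0,0],"gripper":0.2}]'; python3 loc.py
```

```text
time: 26.4
tcp_pos: [0.4235, 0.2152, 0.0605]
tcp_rot: [-0.078, 0.997, 0.0, -0.0]
force: [-3.4, -0.6, 2.2]
opening: 0.0219
finger_force: 60.9
t 26.4 p [0.4235 0.2152 0.0605] R [[-0.988, -0.156, -0.001], [-0.156, 0.988, 0.0], [0.0, 0.0, -1.0]] q [ 0.47  0.23 -0.59  0.76  0.    0.31] F [-3.4 -0.6  2.2] op 0.0219
local [-0.1079 -0.0007  0.0605]
```

```bash
python3 -m inch '[{"offset":[0,0,0.002],"rotation":[0,0,0],"gripper":0.2},{"offset":[0,0,0.002],"rotation":[0,0,0],"gripper":0.2}]'
python3 -m inch '[{"offset":[0,0,0],"rotation":[0,0,0],"gripper":0.5},{"offset":[0,0,0],"rotation":[0,0,0],"gripper":0.5},{"offset":[0,0,0],"rotation":[0,0,0],"gripper":0.5},{"offset":[0,0,0],"rotation":[0,0,0],"gripper":0.5},{"offset":[0,0,-0.03],"rotation":[0,0,0],"gripper":0.5},{"offset":[0,0,-0.065],"rotation":[0,0,0],"gripper":0.5},{"offset":[0,0,-0.1],"rotation":[0,0,0],"gripper":0.5},{"offset":[0,0,-0.14],"rotation":[0,0,0],"gripper":0.5},{"offset":[0,-0.06,-0.14],"rotation":[0,0,0],"gripper":0.5},{"offset":[0,-0.09,-0.14],"rotation":[0,0,0],"gripper":0.5}]'; python3 v9.py
python3 - <<'E'
from h import *
C=np.array([.530,.2326]); th=.155; ex=np.array([np.cos(th),np.sin(th)]); ey=np.array([-ex[1],ex[0]])
for n in('wrist','side'):
    p=np.load(n+'9.npz')['W'].reshape(-1,3);p=p[np.isfinite(p[:,0])];L=np.c_[(p[:,:2]-C)@ex,(p[:,:2]-C)@ey,p[:,2]]
    q=L[(L[:,2]>.07)&(L[:,2]<.11)&(L[:,0]<-.095)&(L[:,0]>-.13)&(abs(L[:,1])<.025)]; print(n,len(q),np.round(np.percentile(q,[1,50,99],axis=0),4) if len(q) else '')
E
```

```text
time: 26.57
tcp_pos: [0.4236, 0.2153, 0.0599]
tcp_rot: [-0.078, 0.997, 0.0, 0.0]
force: [-8.6, -2.4, 18.4]
opening: 0.0221
finger_force: 62.5
time: 27.4
tcp_pos: [0.4393, 0.1342, 0.2013]
tcp_rot: [-0.081, 0.997, 0.001, 0.003]
force: [0.7, 0.2, -0.4]
opening: 0.0425
finger_force: 0.0
wrist lid top 36026 0.11161077667810482
 hasp 1092
[[-0.1153 -0.0124  0.0613]
 [-0.1084 -0.0039  0.0863]
 [-0.1002  0.0098  0.0882]] [0.60460369 0.14696192]
 pin 0 
 staple 595 [[-0.1183 -0.0164  0.0423]
 [-0.0932  0.0146  0.0502]]
side lid top 10446 0.11225147457757947
 hasp 288
[[-0.1169 -0.0073  0.0609]
 [-0.1093  0.0087  0.0801]
 [-0.1005  0.0137  0.089 ]] [0.3675246  0.11837348]
 pin 0 
 staple 174 [[-0.12   -0.0121  0.0416]
 [-0.0923  0.0198  0.0504]]
wrist 1163 [[-0.1152 -0.0123  0.0705]
 [-0.106  -0.0028  0.0866]
 [-0.0953  0.0102  0.0885]]
side 262 [[-0.1167 -0.0089  0.0705]
 [-0.107   0.0077  0.0854]
 [-0.0954  0.0138  0.0892]]
```

View pics/c9.png

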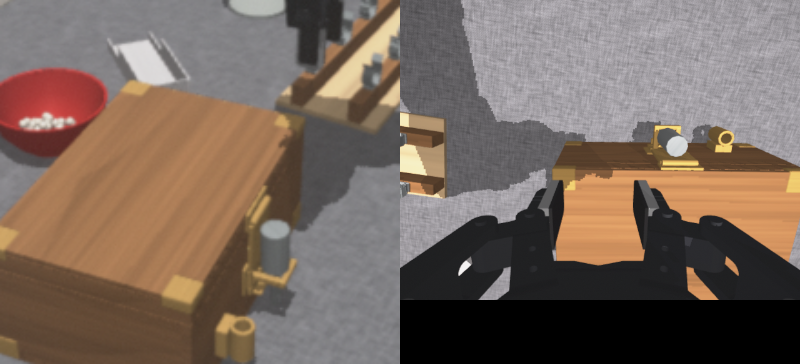

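The pin stands in the staple (left crop (275,245)) with its head top at 88 mm, so it is fully home. The lid is shut, the hasp is down, and the robot is clear.

```bash
python3 -m inch '[{"offset":[0,0,0],"rotation":[0,0,0],"gripper":0.5},{"offset":[0,0,0],"rotation":[0,0,0],"gripper":0.5}]'; python3 -c "
from rig import hand_in; print(hand_in())"
```

```text
time: 27.67
tcp_pos: [0.437, 0.1329, 0.1982]
tcp_rot: [-0.078, 0.997, 0.0, 0.0]
force: [-0.3, 0.4, 0.0]
opening: 0.0427
finger_force: 0.0
the job is handed in; nothing more can be done
None
```

The case is packed and handed in at 27.7 s: both tubes that were in the rack are seated in their own grooves, the lid is shut, the hasp is down over its staple, and the pin is pushed home.

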